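# Slide the specimen carrier under the microscope's objective until the catch clicks

## Robot

A 7-joint arm with a two-finger parallel gripper is mounted at the origin on the work surface. World frame = base frame: x ahead of the robot, y to its left, z up, the work surface at z = 0. Lengths are in m, angles in rad, forces in N, time in s.
With the tool pointing down it reaches from about 0.35 to 0.775 m from the base axis. Payload 3.1 kg.
Tool frame: the origin (TCP) lies at the very end of the fingers, on their centre line; the grasp point (between the pads) lies 19 mm behind it; z points along the fingers, y is the direction in which the jaws open and shut (so a half turn about z gives the same grasp; the last joint's range is limited). The gripper opens to 85 mm and grips with 20 to 120 N. Pads are 22 mm wide; open, the fingers measure 114 mm over their backs; the gripper's body (76 mm by 85 mm) begins 54 mm behind the grasp point. The pads swing forward as they close: fully open they stand 13 mm farther back than shut.
Start: joints at [1.225, 0.311, 0.014, 1.512, -0.004, 1.319, -0.027], TCP at [0.165, -0.525, 0.192] pointing down, gripper open.
Joint ranges: [-2.7, 2.7], [-0.3, 1.91], [-1.27, 1.3], [0.12, 2.57], [-1.44, 4.58], [0.2, 2.03], [-3.05, 3.05]. Speed limits (rad/s): [2.79, 2.79, 3.14, 3.14, 3.14, 3.14, 3.14].

## Interface

Orientations are given as a 3x3 rotation matrix whose columns are the frame's x, y, z axes.
In Python, from bench import bot gives the robot as it stands. The module is installed in compiled form; this text tells all that it offers.
- The arm moves only by the tool carry_out, never from a script. Its argument "steps" is a list of rows, each an object with "fingers": the finger opening in m, from 0 to 0.0854; "linear": the shift along the world's x, y, z in m, a list of three; "turn": the turn about the world's z in degrees. In form: [{"fingers": fingers, "linear": [tx, ty, tz], "turn": turn}, ...]. A call has 1 to 8 rows; each row shifts and turns the commanded pose from where the row before left it; what a row does not reach is not made up. A row lasts 1/8 s, in which the tool goes at most 62.5 mm and 10.7 degrees, less where a joint would pass 70% of its speed; a pose out of reach is approached as far as the arm can. A call with a gripper value outside its range is refused whole. The fingers move at their own pace and stop on an object; "force" is the grip in N (left out, the last holds). Time passes only in rows, so rows that do not move let the fingers close. It gives the time, the measured TCP pose, the force and the opening at its end, in the units of the state.
- bot.state(): the state, without advancing time (a new reading comes with each control period).
- bot.capture(name): name is "scene" or "side" or "wrist"; returns the picture (420x560x3 uint8, blue, green, red); there is no depth.
- bot.get_calibration(name): a dict with "K" (3x3 intrinsics, pixels), "R" (3x3) and "t" (3): a world point X has camera coordinates R X + t. Camera axes: x right, y down, z forward; pixel columns grow to the right and rows downward; lengths in m; the calibration is good to about 2 mm. A picture is of the moment at which its call begins: read the wrist's pose just before it. get_calibration takes no time and is no camera call; for the wrist camera it gives the pose at the moment of the call.
- bot.finish_job(): hands the job in, once; it reports no verdict.
The state is a dict: "clock": time; "joints": joint angles; "joint_velocities": joint speeds; "joint_efforts": joint torques, N m; "position": TCP position; "tool_rot": TCP orientation; "force": force on the tool from outside, world axes, zero at the start; "ft_torque": the same for the moment, N m; "grip_width": finger opening in m.
Only numpy, scipy, OpenCV 4.12 (cv2) and the standard library are available. Lean on these libraries where they do the work, as an engineer would, in place of code of your own. Each camera call takes 0.05 s, during which the arm holds its last target.

## Task

Put the specimen carrier that has the round glass dish into the microscope: set it flat between the guide rails on the open front of the stage and slide it in under the head and objective until the spring catch has clicked into its notch, then let go. Keep the carrier level, push gently, do not bump the objective, and leave the spare carrier without a dish and everything else on the bench where it is.

Things in the scene. Friction and masses are not known exactly. Their poses are not given: they have to be found in the camera images.
- carrier_grip (a point): Mid-handle of the dish carrier, an aluminium plate 130 x 60 x 6 mm (0.13 to 0.25 kg). Black handle: bar 24 mm wide across the carrier (grip it so), 14 mm thick, leaning back 35 deg from vertical, away from the dish, top 57 mm above the underside. Axes of the plate: x forward (dish end, goes in first), y left, z up. The point is 40 mm above the underside, 42 mm behind the plate's centre.
- dish (a point): Centre of the carrier's round glass dish (48 mm across, 12 mm high, fixed on) on the plate's upper face: 6 mm above the underside, 30 mm ahead of the plate's centre, 72 mm ahead of carrier_grip, 35 mm behind the front edge. Same axes. The plate's right (-y) edge has a notch 7 mm deep, 15 to 23 mm wide, centred 20 mm ahead of the plate's centre; its front corner tapers 5 mm over 18 mm.
- stage (a point): On the black stage top, 120 mm above the bench, straight below the objective. x: direction in which the carrier slides in (within 0.25 rad of the robot's straight ahead), y left (towards the column), z up. Stage x -120 to 60, y -65 to 65 mm. When home, the dish's centre is at y = 0, x between -15 and 15 mm: where exactly the end stop has been set is not known and is found by pushing.
- channel_mouth (a point): On the stage top at the open near end of the two steel guide rails, mid-way between them, 110 mm before stage, same axes. Rails 8 mm high, 9.5 mm thick, inner faces 63 mm apart (the carrier has 1.5 mm play each side). Some 10 to 15 N is needed to push past the catch; then the carrier runs free a few mm and meets the rubber-faced end stop (gives 1 mm per 11 N). Pushing with over 60 N is too much.
- lip (a point): Near end of the flat lip over the left rail, 22 mm before stage: its underside, 9.5 mm above the stage, reaches 4 mm over the carrier's edge (a sloped lead-in starts 9 mm nearer). The right rail has one from 20 mm beyond stage. So the carrier must be laid flat on the stage nearer the robot than the lips (dish centre 75 mm or more before stage) and slid under them. Axes as stage.
- head_edge (a point): Lower near edge of the white microscope head, 70 mm before stage and 143 mm above the stage, axes as stage. The head overhangs the stage from here on to 70 mm beyond, y -50 to 122 mm. With the carrier home its handle stands within 20 mm of straight below this edge, so a gripper from straight above has no room: it must lean back towards the robot, some 30 to 45 degrees from vertical.
- catch (a joint): Spring catch: a steel ball 20 mm across in the right-hand side of the channel, 45 mm nearer the robot than the end stop, at the height of the carrier's edge. 0 when fully out (nothing at it, or clicked into the notch); grows (m) as the carrier's edge presses it outwards, usually 0.0025 to 0.0055 while the carrier slides past. Spring force 1.5 N at 0 and 0.6 N more per mm.
- objective: The microscope's objective lens, a steel cylinder 28 mm across tapering to 14 mm, hanging over the stage; the origin is its lower tip, 30 mm above the stage top, straight above stage. z up. Must not be bumped.
- microscope: The fixed white and black microscope, 430 mm tall; its origin is on the bench straight below the objective, axes as stage. Black base x -75 to 75, y -75 to 125, 35 mm high. Column x -28 to 28, y 80 to 120 mm; eyepieces rise to the right from the head's top.
- spare: Spare carrier without a dish (a dark rectangular panel instead), otherwise the same plate and handle; origin at the centre of the plate's underside. To be left alone.
- bottle_a: Amber glass bottle with a black cap, 52 mm across, 120 mm tall; origin at the centre of its underside. Leave alone.
- bottle_b: A second such amber bottle, standing beside the first, farther left. Leave alone.
- jar: Clear specimen jar with a white lid, 64 mm across, 120 mm tall; origin at the centre of its underside. Leave alone.
- slide_box: Flat green slide box 82 x 102 x 34 mm lying between robot and microscope; origin at the centre of its underside. Leave alone.
- petri: Stack of two glass culture dishes, 90 mm across, 29 mm high; origin at the centre of its underside. Leave alone.
- brush: Small brush 170 mm long lying on the bench. Leave alone.
Things that resemble listed ones, but are neither listed nor needed, are in the scene too. Leave any purple look-alike of the part that bears carrier_grip alone.

How it is judged:
On the way, in this order (a step that is already met when the one before it is completed fails the run):
1. the carrier lies flat on the open front of the stage, between the guide rails, before the catch (y of dish in the frame of stage between -0.005 and 0.005 m and z of dish in the frame of stage between 0.002 and 0.0105 m and angle between the x axis of dish and the x axis of stage, either way round below 0.08 rad and x of dish in the frame of stage between -0.15 and -0.046 m and value of joint catch below 0.001 m), for 0.1 s.
2. sliding in, the carrier's edge presses the catch outwards (y of dish in the frame of stage between -0.005 and 0.005 m and z of dish in the frame of stage between 0.002 and 0.0105 m and angle between the x axis of dish and the x axis of stage, either way round below 0.08 rad and x of dish in the frame of stage between -0.07 and 0.02 m and value of joint catch above 0.0015 m), for 0.05 s.
At the end, for the whole second after the job is handed in: The dish carrier lies flat (within 3 degrees) on the stage, in line with the rails (4.5 degrees), its dish within 17 mm of the objective's axis along the rails and 5 mm across, the catch sprung out into the notch (under 1 mm pressed), and the robot has let go (y of dish in the frame of stage between -0.005 and 0.005 m and z of dish in the frame of stage between 0.002 and 0.0105 m and angle between the x axis of dish and the x axis of stage, either way round below 0.08 rad and x of dish in the frame of stage between -0.0175 and 0.0175 m and value of joint catch below 0.001 m and angle between dish's own z axis and vertical below 0.05 rad and contact force between the fingers and microscope below 0.5 N); the robot touches nothing.
It fails at once if the objective is bumped (over 3 N) (contact force between objective and anything else above 3 N).
It fails at once if the carrier is tipped more than 25 degrees (angle between dish's own z axis and vertical above 0.436 rad).
It fails at once if the carrier is shoved against the microscope with more than 60 N (contact force between carrier and microscope above 60 N).
It fails at once if the spare carrier or another thing on the bench is moved more than 30 mm (distance of any of spare, bottle_a, bottle_b, jar, slide_box, petri, brush from where it was at the start of the episode above 0.03 m).
It also fails if it takes over 67 s, if anything falls off the work surface, if the arm or the gripper's body presses on something with over 40 N, if the wrist force passes 120 N, or if a joint passes its speed limit or range.

## Working session

There is one attempt and no reset: what is moved stays moved. The work goes in short steps, Python scripts to look and compute and a tool call to move; the robot and the scene stay as the last step left them, time stands still between calls to the robot, and variables do not carry over. Pictures are saved under pics/ and viewed, and the job is handed in when it is done.

Besides the shell and the picture viewer there is one more tool, called by a JSON object that holds its "fn" and its "kwargs", one argument or row to a line. carry_out: Moves the arm, as the interface text tells. Its arguments: {"type":"object","properties":{"steps":{"type":"array","items":{"type":"object","properties":{"fingers":{"type":"number"},"linear":{"type":"array","items":{"type":"number"}},"turn":{"type":"number"}}}},"force":{"type":"number"}},"required":["steps"]}

```bash
mkdir -p pics
python3 - <<'E'
from bench import bot
import cv2,numpy as np
s=bot.state();print(s['clock'],s['position'],s['tool_rot'],s['force'])
for n in("scene","side","wrist"):
    c=bot.get_calibration(n);print(n,np.round(c['K'],1).tolist(),np.round(c['R'],4).tolist(),np.round(c['t'],4).tolist())
    im=bot.capture(n);cv2.imwrite(f"pics/{n}0.png",im)
E
```

```text
0.0 [ 0.16429623 -0.52401104  0.1907884 ] [[ 9.54160228e-01  2.99295098e-01 -8.38515660e-04]
 [ 2.99296247e-01 -9.54157572e-01  2.25481212e-03]
 [-1.25221852e-04 -2.40241663e-03 -9.99997106e-01]] [-0.05935711  1.0906362   0.57367925]
scene [[512.0, 0.0, 283.1], [0.0, 512.0, 207.5], [0.0, 0.0, 1.0]] [[-0.5022, 0.8645, -0.0219], [0.4933, 0.2656, -0.8283], [-0.7102, -0.4267, -0.5599]] [0.2528, -0.1146, 1.9337]
side [[476.5, 0.0, 280.1], [0.0, 476.5, 216.1], [0.0, 0.0, 1.0]] [[0.6036, 0.7972, -0.005], [0.7568, -0.575, -0.3109], [-0.2507, 0.1839, -0.9504]] [-0.3145, -0.3176, 1.5321]
wrist [[321.8, 0.0, 279.1], [0.0, 321.8, 205.4], [0.0, 0.0, 1.0]] [[0.2986, -0.9544, -0.0023], [-0.9012, -0.2828, 0.3284], [-0.3141, -0.096, -0.9445]] [-0.5492, -0.0425, 0.3819]
```

View pics/scene0.png

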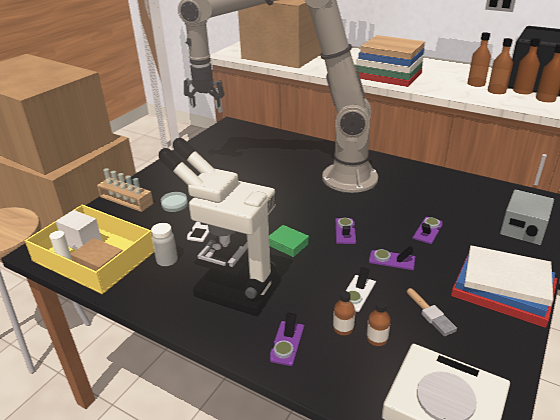

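View pics/side0.png

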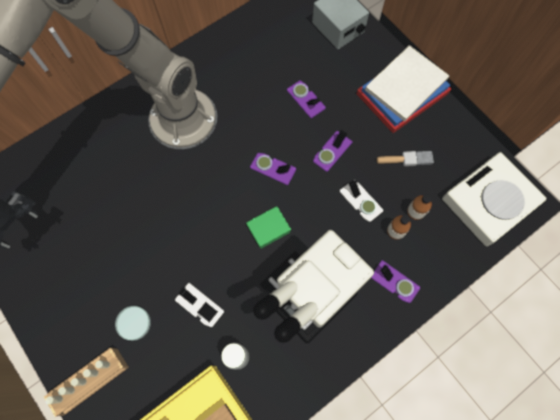

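View pics/wrist0.png

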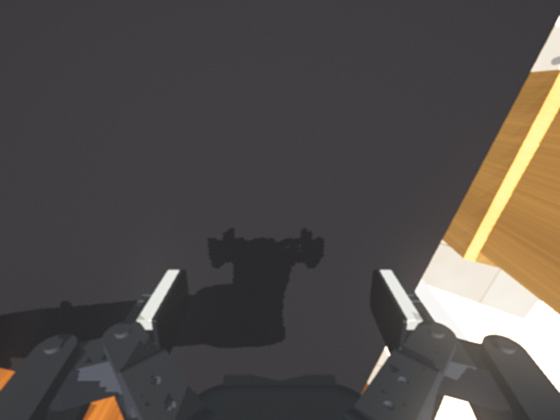

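The dish carrier should be the white plate with a round dish, at scene (358,292) / side (362,200). The possible mix-ups are:
- the spare with a dark panel, at side (200,305) / scene (200,232)
- purple look-alikes at side (306,98), (273,168), (332,150) and (396,281)

I'll check the choice in a crop and measure it.

```bash
cat > h.py <<'E'
import numpy as np,cv2
from bench import bot
def ray(n,uv,c=None):
    c=c or bot.get_calibration(n);K,R,t=[np.array(c[k],float) for k in('K','R','t')]
    return -R.T@t, R.T@np.linalg.solve(K,np.array([uv[0],uv[1],1.]))
def plane(n,uv,z,c=None):
    o,d=ray(n,uv,c);return o+d*(z-o[2])/d[2]
def proj(n,X,c=None):
    c=c or bot.get_calibration(n);K,R,t=[np.array(c[k],float) for k in('K','R','t')]
    p=K@(R@np.array(X,float)+t);return p[:2]/p[2]
def tri(a,b):
    (o1,d1),(o2,d2)=a,b;d1=d1/np.linalg.norm(d1);d2=d2/np.linalg.norm(d2)
    A=np.array([d1,-d2]).T;s=np.linalg.lstsq(A,o2-o1,rcond=None)[0]
    p,q=o1+s[0]*d1,o2+s[1]*d2;return (p+q)/2,np.linalg.norm(p-q)
E
python3 - <<'E'
import cv2,numpy as np
a=cv2.imread('pics/side0.png');b=cv2.imread('pics/scene0.png')
f=lambda im,x,y,w,h,s:cv2.resize(im[y:y+h,x:x+w],None,fx=s,fy=s,interpolation=cv2.INTER_CUBIC)
cv2.imwrite('pics/c1.png',np.hstack([f(a,325,165,70,70,5.5),f(b,325,255,70,70,5.5)]))
cv2.imwrite('pics/c2.png',f(a,240,215,150,130,4.5))
cv2.imwrite('pics/c3.png',f(b,160,160,130,150,4))
E
```

```text
(no output)
```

View pics/c1.png

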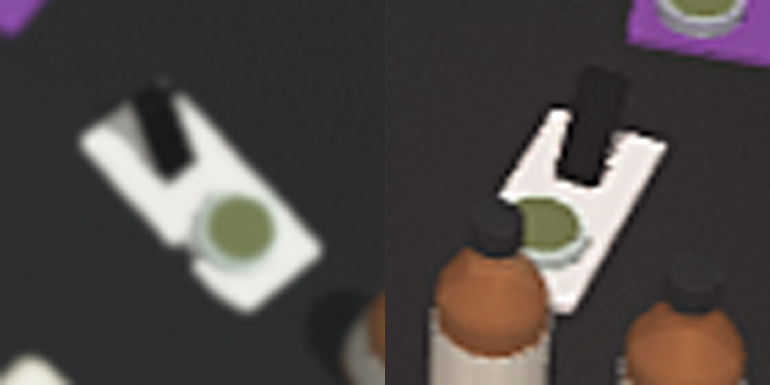

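View pics/c2.png

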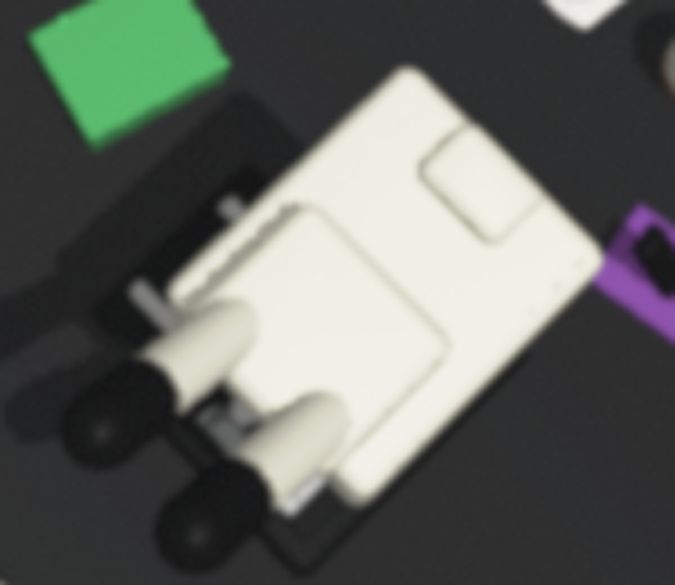

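View pics/c3.png

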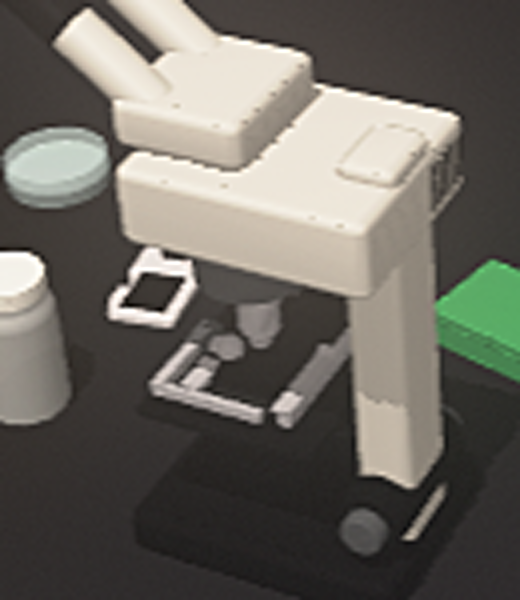

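Run:
```python
from h import *
c=bot.get_calibration('side')
P=lambda x,y,z,s,ox,oy:plane('side',((x+.5)/s-.5+ox,(y+.5)/s-.5+oy),z,c)
print('carrier')
for n,x,y,z in[('RL?',180,93,.006),('RR',80,140,.006),('FL',322,248,.006),('Ftaper',247,313,.006),('dish',240,228,.018)]:print(n,P(x,y,z,5.5,325,165).round(4))
print('rails')
for n,x,y in[('Lout',215,205),('Lin',225,220),('L',232,198),('R',138,282),('Rout',130,290)]:print(n,P(x,y,.128,4.5,240,215).round(4))
print('stage edge', P(237,92,.12,4.5,240,215), P(60,265,.12,4.5,240,215))
print('head', [P(x,y,.37,4.5,240,215).round(3) for x,y in[(408,68),(600,258),(172,295),(355,500)]])
a=cv2.imread('pics/side0.png')
m=((a.min(2)>150)).astype(np.uint8);n,l,st,ce=cv2.connectedComponentsWithStats(m)
for i in range(1,n):
    if 300<st[i,4]<4000:print(st[i],ce[i],plane('side',ce[i],.006,c).round(3))
print('slidebox',plane('side',(269,227),.034,c),'bottles',plane('side',(421,205),.12,c),plane('side',(400,226),.12,c))
b=bot.get_calibration('scene')
print('scene obj?',)
```

```text
carrier
RL? [0.5122 0.3021 0.006 ]
RR [0.5003 0.2403 0.006 ]
FL [0.6286 0.3051 0.006 ]
Ftaper [0.6322 0.2485 0.006 ]
dish [0.5948 0.2727 0.018 ]
rails
Lout [ 0.5993 -0.0345  0.128 ]
Lin [ 0.61   -0.0352  0.128 ]
L [ 0.602 -0.024  0.128]
R [ 0.6085 -0.0975  0.128 ]
Rout [ 0.6095 -0.104   0.128 ]
stage edge [0.55102233 0.01915533 0.12      ] [ 0.57165512 -0.12706757  0.12      ]
head [array([0.644, 0.045, 0.37 ]), array([0.77 , 0.058, 0.37 ]), array([ 0.663, -0.112,  0.37 ]), array([ 0.787, -0.102,  0.37 ])]
[317   0  50  22 749] [341.66622163   8.93324433] [-0.016  0.675  0.006]
[ 367   46   81   72 3054] [407.26882777  81.66175508] [0.341 0.659 0.006]
[154 104  60  41 384] [190.10416667 131.52864583] [ 0.061 -0.009  0.006]
[ 516  122   44   78 1783] [544.57655637 159.43297813] [0.806 0.81  0.006]
[340 184  43  37 552] [362.07971014 202.35688406] [0.573 0.27  0.006]
[175 283  49  44 641] [198.88299532 304.65522621] [ 0.529 -0.293  0.006]
[116 307  33  33 833] [132.22328932 322.92797119] [ 0.459 -0.469  0.006]
[   0  311   62  109 1577] [ 25.2346227  369.24730501] [ 0.389 -0.764  0.006]
[222 344  24  24 463] [233.1663067  355.50323974] [ 0.699 -0.295  0.006]
slidebox [ 0.47270273 -0.00356562  0.034     ] bottles [0.69682286 0.35287293 0.12      ] [0.70718282 0.26689325 0.12      ]
scene obj?
```

The crop confirms it: white plate, round olive/glass dish, black handle, notch on the right edge. The move rows can't tilt the tool, so I'll first test in free space what the arm does at its reach limit.

{"fn": "carry_out", "kwargs": {
  "steps": [
    {"linear": [0,0,0.06]},
    {"linear": [0,0,0.06]},
    {"linear": [0,0,0.06]},
    {"linear": [0.018,-0.057,0]},
    {"linear": [0.018,-0.057,0]},
    {"linear": [0.018,-0.057,0]},
    {"linear": [0.018,-0.057,0]},
    {"linear": [0.018,-0.057,0]}
  ]
}}

```text
validation failed for argument at $.st...
```

Run:
```python
from bench import bot
s=bot.state();print(s['clock'],s['position'],s['tool_rot'].round(3) if hasattr(s['tool_rot'],'round') else s['tool_rot'],s['joints'])
```

```text
0.15 [ 0.16435948 -0.52420793  0.19105961] [[ 0.954  0.299 -0.001]
 [ 0.299 -0.954  0.002]
 [-0.    -0.002 -1.   ]] [ 1.22530741  0.31157128  0.01397586  1.51267623 -0.00440029  1.31922234
 -0.02718553]
```

{"fn": "carry_out", "kwargs": {
  "steps": [
    {"fingers": 0.085,"turn": 0,"linear": [0,0,0.06]},
    {"fingers": 0.085,"turn": 0,"linear": [0,0,0.06]},
    {"fingers": 0.085,"turn": 0,"linear": [0,0,0.06]},
    {"fingers": 0.085,"turn": 0,"linear": [0.018,-0.057,0]},
    {"fingers": 0.085,"turn": 0,"linear": [0.018,-0.057,0]},
    {"fingers": 0.085,"turn": 0,"linear": [0.018,-0.057,0]},
    {"fingers": 0.085,"turn": 0,"linear": [0.018,-0.057,0]},
    {"fingers": 0.085,"turn": 0,"linear": [0.018,-0.057,0]}
  ]
}}

```text
clock: 1.15
position: [0.2327, -0.7293, 0.3149]
tool_rot: [[0.955, 0.295, 0.03], [0.296, -0.955, -0.016], [0.024, 0.024, -0.999]]
force: [-0.8, 0.9, -0.8]
grip_width: 0.0853
```

Run:
```python
from bench import bot
s=bot.state();print(s['clock'],s['position'],s['tool_rot'].round(3),s['joints'])
```

```text
1.15 [ 0.23265477 -0.72934107  0.31485095] [[ 0.955  0.295  0.03 ]
 [ 0.296 -0.955 -0.016]
 [ 0.024  0.024 -0.999]] [ 1.22934508  0.95235756  0.30423245  0.13986549 -0.30675442  2.03103015
 -0.00656588]
```

{"fn": "carry_out", "kwargs": {
  "steps": [
    {"fingers": 0.085,"turn": 0,"linear": [0,0,0.06]},
    {"fingers": 0.085,"turn": 0,"linear": [0,0,0.06]},
    {"fingers": 0.085,"turn": 0,"linear": [0,0,0.06]},
    {"fingers": 0.085,"turn": 0,"linear": [0,0,0.06]}
  ]
}}

```text
clock: 1.65
position: [0.2195, -0.7039, 0.471]
tool_rot: [[0.957, 0.28, 0.079], [0.291, -0.931, -0.219], [0.013, 0.233, -0.973]]
force: [-0.0, 0.1, 0.3]
grip_width: 0.0852
```

Run:
```python
from bench import bot
s=bot.state();print(s['clock'],s['position'],s['tool_rot'].round(3),s['joints'])
```

```text
1.65 [ 0.21953061 -0.70393426  0.47103435] [[ 0.957  0.28   0.079]
 [ 0.291 -0.931 -0.219]
 [ 0.013  0.233 -0.973]] [ 1.24460499  0.74916456  0.04868361  0.12535007 -0.05074127  2.03227221
 -0.02892961]
```

{"fn": "carry_out", "kwargs": {
  "steps": [
    {"fingers": 0.085,"turn": 0,"linear": [0,0,0.06]},
    {"fingers": 0.085,"turn": 0,"linear": [0,0,0.06]},
    {"fingers": 0.085,"turn": 0,"linear": [0,0,0.06]},
    {"fingers": 0.085,"turn": 0,"linear": [-0.018,0.057,0]},
    {"fingers": 0.085,"turn": 0,"linear": [-0.018,0.057,0]},
    {"fingers": 0.085,"turn": 0,"linear": [-0.018,0.057,0]}
  ]
}}

```text
clock: 2.4
position: [0.1655, -0.5273, 0.5691]
tool_rot: [[0.957, 0.267, 0.116], [0.29, -0.896, -0.336], [0.015, 0.356, -0.935]]
force: [-0.6, -0.4, 1.4]
grip_width: 0.0851
```

Run:
```python
from bench import bot
s=bot.state();print(s['clock'],s['position'],s['tool_rot'].round(3),s['joints'])
```

```text
2.4 [ 0.16545108 -0.5273131   0.56912321] [[ 0.957  0.267  0.116]
 [ 0.29  -0.896 -0.336]
 [ 0.015  0.356 -0.935]] [ 1.1650556   0.12097672  0.0895031   0.87459219 -0.01628659  1.78268056
 -0.03317256]
```

The tilt persists, because the commanded pose follows the reached one, so lean-back is possible by pushing against joint limits. It's about the wrong tool axis though, since the jaws lie in the tilt plane. I'll undo it at the inner limit, then turn the tool 90° and tilt again.

{"fn": "carry_out", "kwargs": {
  "steps": [
    {"fingers": 0.085,"turn": 0,"linear": [-0.018,0.057,0]},
    {"fingers": 0.085,"turn": 0,"linear": [-0.018,0.057,0]},
    {"fingers": 0.085,"turn": 0,"linear": [-0.018,0.057,0]},
    {"fingers": 0.085,"turn": 0,"linear": [-0.018,0.057,0]},
    {"fingers": 0.085,"turn": 0,"linear": [0,0,0]}
  ]
}}

```text
clock: 3.02
position: [0.097, -0.3224, 0.5807]
tool_rot: [[0.959, 0.26, 0.113], [0.283, -0.899, -0.333], [0.015, 0.352, -0.936]]
force: [0.3, -0.9, 0.4]
grip_width: 0.0852
```

```bash
cat > st.py <<'E'
from bench import bot
import numpy as np
np.set_printoptions(precision=4,suppress=True)
s=bot.state();R=s['tool_rot']
print(round(s['clock'],2),s['position'],'z',R[:,2],'y',R[:,1],'tilt',np.degrees(np.arccos(-R[2,2])).round(1),'\nj',s['joints'].round(3),'F',s['force'].round(1),s['grip_width'])
E
python3 st.py
```

```text
3.02 [ 0.097  -0.3224  0.5807] z [ 0.113  -0.3333 -0.936 ] y [ 0.2601 -0.8993  0.3516] tilt 20.6 
j [ 1.393 -0.289 -0.089  1.2   -0.048  1.87  -0.005] F [ 0.3 -0.9  0.4] 0.08518358763936068
```

{"fn": "carry_out", "kwargs": {
  "steps": [
    {"fingers": 0.085,"turn": 0,"linear": [-0.015,0.05,0]},
    {"fingers": 0.085,"turn": 0,"linear": [-0.015,0.05,0]},
    {"fingers": 0.085,"turn": 0,"linear": [0,0,0]}
  ]
}}

```text
clock: 3.4
position: [0.094, -0.3031, 0.5789]
tool_rot: [[0.957, 0.269, 0.109], [0.29, -0.911, -0.295], [0.02, 0.314, -0.949]]
force: [2.3, -0.7, -1.1]
grip_width: 0.0852
```

```bash
python3 st.py
```

```text
3.4 [ 0.094  -0.3031  0.5789] z [ 0.1093 -0.2947 -0.9493] y [ 0.269  -0.9106  0.3137] tilt 18.3 
j [ 1.384 -0.291 -0.082  1.19  -0.054  1.922 -0.005] F [ 2.3 -0.7 -1.1] 0.08519216029892535
```

{"fn": "carry_out", "kwargs": {
  "steps": [
    {"fingers": 0.085,"turn": 0,"linear": [-0.012,0.04,-0.045]},
    {"fingers": 0.085,"turn": 0,"linear": [-0.012,0.04,-0.045]},
    {"fingers": 0.085,"turn": 0,"linear": [-0.018,0.058,0]},
    {"fingers": 0.085,"turn": 0,"linear": [-0.018,0.058,0]},
    {"fingers": 0.085,"turn": 0,"linear": [-0.018,0.058,0]},
    {"fingers": 0.085,"turn": 0,"linear": [-0.018,0.058,0]},
    {"fingers": 0.085,"turn": 0,"linear": [-0.018,0.058,0]},
    {"fingers": 0.085,"turn": 0,"linear": [-0.018,0.058,0]}
  ]
}}

```text
clock: 4.4
position: [0.1623, -0.0228, 0.3628]
tool_rot: [[0.906, 0.311, -0.288], [0.324, -0.946, -0.004], [-0.273, -0.09, -0.958]]
force: [1.3, 0.0, 0.8]
grip_width: 0.0854
```

```bash
python3 st.py
```

```text
4.4 [ 0.1623 -0.0228  0.3628] z [-0.2876 -0.0038 -0.9577] y [ 0.3113 -0.9461 -0.0898] tilt 16.7 
j [ 0.391 -0.293 -0.254  1.742 -0.026  1.972 -1.089] F [1.3 0.  0.8] 0.08540544977106052
```

{"fn": "carry_out", "kwargs": {
  "steps": [
    {"fingers": 0.085,"turn": 5,"linear": [0.03,0.03,0.01]},
    {"fingers": 0.085,"turn": 5,"linear": [0.03,0.04,0.01]},
    {"fingers": 0.085,"turn": 5,"linear": [0.03,0.04,0.01]},
    {"fingers": 0.085,"turn": 5,"linear": [0.03,0.04,0.01]},
    {"fingers": 0.085,"turn": 5,"linear": [0.03,0.04,0.01]},
    {"fingers": 0.085,"turn": 5,"linear": [0.03,0.04,0.01]},
    {"fingers": 0.085,"turn": 5,"linear": [0.03,0.04,0.01]},
    {"fingers": 0.085,"turn": 3,"linear": [0.03,0.04,0.01]}
  ]
}}

```text
clock: 5.4
position: [0.368, 0.2411, 0.3981]
tool_rot: [[0.592, 0.776, -0.218], [0.771, -0.624, -0.128], [-0.235, -0.092, -0.968]]
force: [0.5, -0.7, 0.4]
grip_width: 0.0847
```

```bash
python3 st.py
```

```text
5.4 [0.368  0.2411 0.3981] z [-0.2177 -0.1278 -0.9676] y [ 0.7758 -0.6242 -0.0921] tilt 14.6 
j [-0.665  0.282  0.092  1.084 -0.04   2.031 -1.253] F [ 0.5 -0.7  0.4] 0.08468238182334549
```

{"fn": "carry_out", "kwargs": {
  "steps": [
    {"fingers": 0.085,"turn": 0,"linear": [0.045,0.03,0.02]},
    {"fingers": 0.085,"turn": 0,"linear": [0.045,0.03,0.02]},
    {"fingers": 0.085,"turn": 0,"linear": [0.045,0.03,0.02]},
    {"fingers": 0.085,"turn": 0,"linear": [0.03,0.02,0.04]}
  ]
}}

```text
clock: 5.9
position: [0.4929, 0.3277, 0.3877]
tool_rot: [[0.613, 0.782, -0.116], [0.781, -0.621, -0.057], [-0.116, -0.056, -0.992]]
force: [-0.3, -0.5, -0.2]
grip_width: 0.085
```

```bash
python3 st.py
```

```text
5.9 [0.4929 0.3277 0.3877] z [-0.1159 -0.0568 -0.9916] y [ 0.7815 -0.6214 -0.0558] tilt 7.4 
j [-0.631  0.551  0.069  0.69  -0.057  2.03  -1.26 ] F [-0.3 -0.5 -0.2] 0.0849834907740994
```

{"fn": "carry_out", "kwargs": {
  "steps": [
    {"fingers": 0.085,"turn": 0,"linear": [0,0,0.05]},
    {"fingers": 0.085,"turn": 0,"linear": [0,0,0.05]},
    {"fingers": 0.085,"turn": 0,"linear": [0,0,0.03]}
  ]
}}

```text
clock: 6.28
position: [0.4665, 0.3105, 0.4519]
tool_rot: [[0.621, 0.783, -0.036], [0.783, -0.621, -0.003], [-0.024, -0.027, -0.999]]
force: [0.4, -0.2, -0.4]
grip_width: 0.085
```

```bash
python3 st.py
```

```text
6.28 [0.4665 0.3105 0.4519] z [-0.0361 -0.0026 -0.9993] y [ 0.783  -0.6215 -0.0267] tilt 2.1 
j [-0.641  0.419  0.075  0.724 -0.053  2.031 -1.265] F [ 0.4 -0.2 -0.4] 0.08503438909721664
```

{"fn": "carry_out", "kwargs": {
  "steps": [
    {"fingers": 0.085,"turn": -8,"linear": [0,0,0.0]},
    {"fingers": 0.085,"turn": -7,"linear": [0,0,0.0]},
    {"fingers": 0.085,"turn": 0,"linear": [0,0,0.06]},
    {"fingers": 0.085,"turn": 0,"linear": [0,0,0.06]},
    {"fingers": 0.085,"turn": 0,"linear": [0,0,0.06]},
    {"fingers": 0.085,"turn": 0,"linear": [0,0,0.06]},
    {"fingers": 0.085,"turn": 0,"linear": [0,0,0.06]}
  ]
}}

```text
clock: 7.15
position: [0.4291, 0.2875, 0.5685]
tool_rot: [[0.793, 0.591, 0.144], [0.577, -0.806, 0.13], [0.193, -0.019, -0.981]]
force: [0.5, 0.2, 0.3]
grip_width: 0.0847
```

```bash
python3 st.py
```

```text
7.15 [0.4291 0.2875 0.5685] z [ 0.1444  0.1296 -0.981 ] y [ 0.5913 -0.8062 -0.0195] tilt 11.2 
j [-0.655  0.227  0.084  0.69  -0.055  2.032 -1.544] F [0.5 0.2 0.3] 0.0847451530145309
```

{"fn": "carry_out", "kwargs": {
  "steps": [
    {"fingers": 0.085,"turn": 0,"linear": [0,0,0.06]},
    {"fingers": 0.085,"turn": 0,"linear": [0,0,0.06]},
    {"fingers": 0.085,"turn": 0,"linear": [0,0,0.06]},
    {"fingers": 0.085,"turn": 0,"linear": [0,0,0.06]},
    {"fingers": 0.085,"turn": 0,"linear": [0,0,0.06]},
    {"fingers": 0.085,"turn": 0,"linear": [0,0,0.06]},
    {"fingers": 0.085,"turn": 0,"linear": [0,0,0.06]},
    {"fingers": 0.085,"turn": 0,"linear": [0,0,0.06]}
  ]
}}

```text
clock: 8.15
position: [0.4018, 0.2755, 0.734]
tool_rot: [[0.689, 0.588, 0.423], [0.492, -0.809, 0.322], [0.531, -0.014, -0.847]]
force: [-0.2, -0.4, -0.0]
grip_width: 0.0851
```

```bash
python3 st.py
```

```text
8.15 [0.4018 0.2755 0.734 ] z [ 0.4232  0.3218 -0.847 ] y [ 0.588  -0.8088 -0.0136] tilt 32.1 
j [-0.762  0.111  0.211  0.44  -0.08   2.032 -1.562] F [-0.2 -0.4 -0. ] 0.08513970494431014
```

{"fn": "carry_out", "kwargs": {
  "steps": [
    {"fingers": 0.085,"turn": 0,"linear": [0,0,0.06]},
    {"fingers": 0.085,"turn": 0,"linear": [0,0,0.06]}
  ]
}}

```text
clock: 8.4
position: [0.3968, 0.2737, 0.7731]
tool_rot: [[0.648, 0.588, 0.484], [0.461, -0.809, 0.364], [0.606, -0.013, -0.796]]
force: [0.3, 0.6, 0.4]
grip_width: 0.0848
```

```bash
python3 st.py
python3 - <<'E'
from h import *
s=bot.state();c=bot.get_calibration('wrist');R=s['tool_rot']
print('cam in tool',R.T@(-c['R'].T@c['t']-s['position']),'cam z in tool',R.T@c['R'][2])
E
```

```text
8.4 [0.3968 0.2737 0.7731] z [ 0.4839  0.3642 -0.7957] y [ 0.5877 -0.809  -0.0129] tilt 37.3 
j [-0.786  0.107  0.25   0.355 -0.097  2.032 -1.565] F [0.3 0.6 0.4] 0.08475661973842642
cam in tool [ 0.08497659  0.00057423 -0.18224003] cam z in tool [-3.28223952e-01 -3.60072007e-04  9.44599866e-01]
```

{"fn": "carry_out", "kwargs": {
  "steps": [
    {"fingers": 0.085,"turn": -5,"linear": [0.005,0,-0.06]},
    {"fingers": 0.085,"turn": -5,"linear": [0.005,0,-0.06]},
    {"fingers": 0.085,"turn": -5,"linear": [0.005,0,-0.06]},
    {"fingers": 0.085,"turn": -5,"linear": [0.005,0,-0.06]},
    {"fingers": 0.085,"turn": -5,"linear": [0.005,0,-0.06]},
    {"fingers": 0.085,"turn": -5,"linear": [0.005,0,-0.06]},
    {"fingers": 0.085,"turn": -5,"linear": [0.005,0,-0.06]},
    {"fingers": 0.085,"turn": -5,"linear": [0.005,0,-0.04]}
  ]
}}

```text
clock: 9.4
position: [0.4336, 0.2739, 0.3464]
tool_rot: [[0.801, -0.039, 0.597], [-0.047, -0.999, -0.003], [0.597, -0.026, -0.802]]
force: [0.6, 1.0, 0.8]
grip_width: 0.0848
```

```bash
python3 st.py
python3 - <<'E'
from h import *
c=bot.get_calibration('wrist');im=bot.capture('wrist');cv2.imwrite('pics/w1.png',im)
import pickle;pickle.dump(c,open('w1.pkl','wb'))
E
```

```text
9.4 [0.4336 0.2739 0.3464] z [ 0.5975 -0.0025 -0.8019] y [-0.039  -0.9989 -0.0259] tilt 36.7 
j [-0.92  -0.168 -0.076  1.849  0.57   1.149 -2.772] F [0.6 1.  0.8] 0.08479028196812691
```

View pics/w1.png

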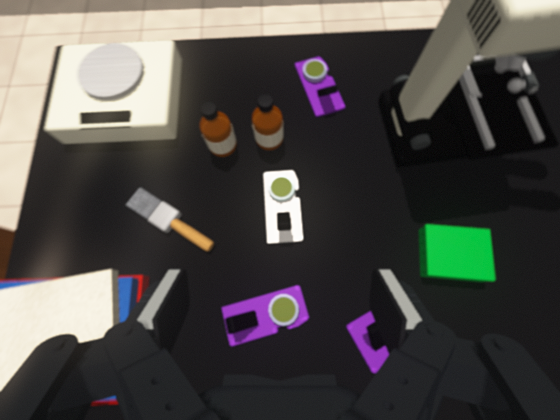

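The wrist view shows the dish carrier at (283,208): dish (281,187), handle (284,221), notch on its right side. The bottles stand beyond it at (218,130) and (267,122), with purple look-alikes at (265,316) and (368,340). Next I'll measure it.

Run:
```python
from h import *
import pickle;c=pickle.load(open('w1.pkl','rb'))
im=cv2.imread('pics/w1.png');x0,y0=245,155
cv2.imwrite('pics/c4.png',cv2.resize(im[y0:y0+100,x0:x0+75],None,fx=6,fy=6,interpolation=cv2.INTER_CUBIC))
m=(im.min(2)>140).astype(np.uint8);n,l,st,ce=cv2.connectedComponentsWithStats(m)
i=l[208,275];print(st[i])
# outline points to plane 6mm
cs,_=cv2.findContours((l==i).astype(np.uint8),cv2.RETR_EXTERNAL,cv2.CHAIN_APPROX_NONE)
p=max(cs,key=len)[:,0].astype(float)
W=np.array([plane('wrist',q,.006,c)[:2] for q in p])
r=cv2.minAreaRect((W*1000).astype(np.float32));print(r, cv2.boxPoints(r))
# green dish top
hsv=cv2.cvtColor(im,cv2.COLOR_BGR2HSV);g=((hsv[...,0]>25)&(hsv[...,0]<45)&(hsv[...,1]>90)).astype(np.uint8)
n,l2,st2,ce2=cv2.connectedComponentsWithStats(g)
for k in range(1,n):
    if st2[k,4]>100:print(ce2[k],st2[k],plane('wrist',ce2[k],.012,c))
hb=((im.max(2)<45)).astype(np.uint8)[205:240,265:300];ys,xs=np.nonzero(hb);print('handle',xs.mean()+265,ys.mean()+205,xs.min()+265,xs.max()+265,ys.min()+205,ys.max()+205)
```

```text
[ 263  170   40   74 1937]
((563.76220703125, 271.624267578125), (132.1268768310547, 62.36142349243164), 1.543451189994812) [[496.8829  301.01425]
 [498.5626  238.67545]
 [630.6415  242.23428]
 [628.9618  304.5731 ]]
[314.5         68.42696629] [307  62  16  14 178] [0.84365327 0.19513434 0.012     ]
[281.06273063 186.56826568] [272 178  19  18 271] [0.59562884 0.27216942 0.012     ]
[283.18295739 309.21052632] [273 298  22  23 399] [0.38978993 0.27739705 0.012     ]
handle 283.5207100591716 220.99408284023667 278 289 213 229
```

View pics/c4.png

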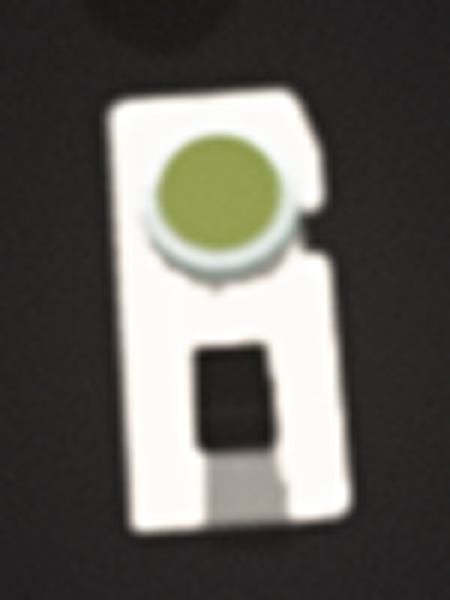

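{"fn": "carry_out", "kwargs": {
  "force": 40,
  "steps": [
    {"fingers": 0.06,"turn": 3.7,"linear": [0.008,0,-0.048]},
    {"fingers": 0.06,"turn": 0,"linear": [0.008,-0.001,-0.048]},
    {"fingers": 0.06,"turn": 0,"linear": [0.008,-0.001,-0.048]},
    {"fingers": 0.06,"turn": 0,"linear": [0.008,-0.001,-0.048]},
    {"fingers": 0.06,"turn": 0,"linear": [0.008,0,-0.049]},
    {"fingers": 0.06,"turn": 0,"linear": [0,0,0]}
  ]
}}

```text
clock: 10.2
position: [0.4677, 0.2721, 0.1341]
tool_rot: [[0.815, 0.028, 0.578], [0.007, -0.999, 0.039], [0.579, -0.027, -0.815]]
force: [-0.2, 0.5, 0.7]
grip_width: 0.0601
```

```bash
python3 st.py
python3 - <<'E'
from h import *
c=bot.get_calibration('wrist');im=bot.capture('wrist');cv2.imwrite('pics/w2.png',im)
import pickle;pickle.dump(c,open('w2.pkl','wb'))
for X in[(.5225,.2705,.04),(.594,.272,.018),(.51,.27,.057)]:print(proj('wrist',X,c))
E
```

```text
10.2 [0.4677 0.2721 0.1341] z [ 0.5781  0.0386 -0.815 ] y [ 0.0281 -0.9992 -0.0274] tilt 35.4 
j [-1.113  0.034  0.239  2.207  0.809  0.606 -3.038] F [-0.2  0.5  0.7] 0.0601084771075021
[284.69068098 199.46840423]
[285.01190164 142.10630841]
[284.7338625  207.24286265]
```

View pics/w2.png

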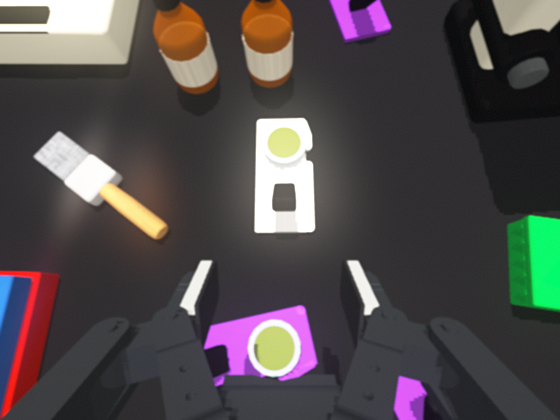

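{"fn": "carry_out", "kwargs": {
  "steps": [
    {"fingers": 0.06,"turn": 5,"linear": [0,0,0]},
    {"fingers": 0.06,"turn": 5,"linear": [0,0,0]},
    {"fingers": 0.06,"turn": 0,"linear": [0,0,0]}
  ]
}}

```text
clock: 10.62
position: [0.4683, 0.2727, 0.1368]
tool_rot: [[0.801, 0.2, 0.565], [0.144, -0.979, 0.142], [0.582, -0.032, -0.813]]
force: [-0.5, 0.4, -0.1]
grip_width: 0.0603
```

```bash
python3 st.py
```

```text
10.62 [0.4683 0.2727 0.1368] z [ 0.565   0.142  -0.8128] y [ 0.1996 -0.9794 -0.0323] tilt 35.6 
j [-1.051 -0.025  0.264  2.259  0.745  0.467 -2.766] F [-0.5  0.4 -0.1] 0.06034985102448618
```

{"fn": "carry_out", "kwargs": {
  "steps": [
    {"fingers": 0.06,"turn": 0,"linear": [0.015,-0.004,-0.032]},
    {"fingers": 0.06,"turn": 0,"linear": [0.015,-0.004,-0.032]},
    {"fingers": 0.06,"turn": 0,"linear": [0,0,0]}
  ]
}}

```text
clock: 11.0
position: [0.4972, 0.2637, 0.0689]
tool_rot: [[0.803, 0.201, 0.561], [0.149, -0.979, 0.137], [0.577, -0.026, -0.816]]
force: [-0.1, 0.1, -0.4]
grip_width: 0.0605
```

```bash
python3 st.py;python3 - <<'E'
from h import *
c=bot.get_calibration('wrist');im=bot.capture('wrist');cv2.imwrite('pics/w3.png',im)
import pickle;pickle.dump(c,open('w3.pkl','wb'))
E
```

```text
11.0 [0.4972 0.2637 0.0689] z [ 0.5613  0.1369 -0.8162] y [ 0.2005 -0.9793 -0.0264] tilt 35.3 
j [-1.033  0.15   0.356  2.3    0.988  0.247 -2.987] F [-0.1  0.1 -0.4] 0.06052188080569364
```

View pics/w3.png

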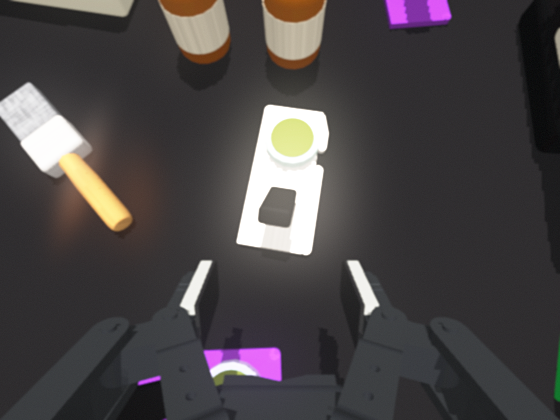

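q6 is near its lower limit, so a 35° lean isn't feasible this low. I'll grasp with less lean, place the carrier, then lean and regrip on the higher stage.

{"fn": "carry_out", "kwargs": {
  "steps": [
    {"fingers": 0.07,"turn": 0,"linear": [0.018,0.004,0.02]},
    {"fingers": 0.07,"turn": 0,"linear": [0.017,0.004,0.01]},
    {"fingers": 0.07,"turn": 0,"linear": [0,0,-0.02]},
    {"fingers": 0.07,"turn": 0,"linear": [0,0,-0.02]},
    {"fingers": 0.07,"turn": 0,"linear": [0,0,0]}
  ]
}}

```text
clock: 11.68
position: [0.5317, 0.2736, 0.0609]
tool_rot: [[0.802, 0.203, 0.562], [0.149, -0.979, 0.141], [0.579, -0.029, -0.815]]
force: [0.8, -0.1, -0.8]
grip_width: 0.07
```

```bash
python3 st.py
```

```text
11.68 [0.5317 0.2736 0.0609] z [ 0.5622  0.1413 -0.8148] y [ 0.2035 -0.9786 -0.0293] tilt 35.4 
j [-0.945  0.228  0.318  2.232  0.947  0.2   -2.92 ] F [ 0.8 -0.1 -0.8] 0.06996956150758417
```

{"fn": "carry_out", "kwargs": {
  "steps": [
    {"fingers": 0.07,"turn": 0,"linear": [0,0,-0.018]},
    {"fingers": 0.07,"turn": 0,"linear": [0,0,-0.018]},
    {"fingers": 0.07,"turn": 0,"linear": [0,0,0]}
  ]
}}

```text
clock: 12.05
position: [0.5348, 0.2752, 0.038]
tool_rot: [[0.813, 0.198, 0.547], [0.151, -0.98, 0.131], [0.562, -0.024, -0.827]]
force: [-0.1, -0.6, 0.9]
grip_width: 0.0704
```

```bash
python3 st.py;python3 - <<'E'
from h import *
c=bot.get_calibration('wrist');im=bot.capture('wrist');cv2.imwrite('pics/w4.png',im)
import pickle;pickle.dump(c,open('w4.pkl','wb'))
E
```

```text
12.05 [0.5348 0.2752 0.038 ] z [ 0.5467  0.1311 -0.827 ] y [ 0.1984 -0.9798 -0.0241] tilt 34.2 
j [-0.843  0.281  0.211  2.218  1.068  0.199 -3.046] F [-0.1 -0.6  0.9] 0.07039454804922606
```

View pics/w4.png

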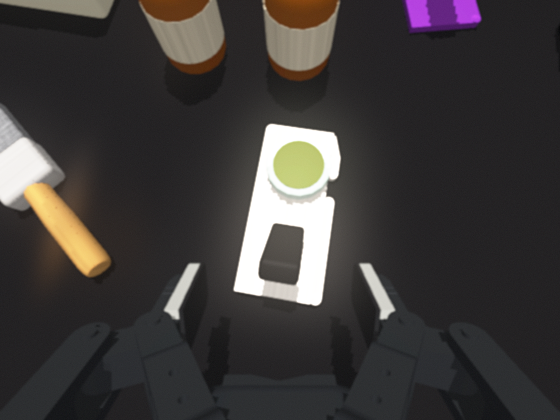

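{"fn": "carry_out", "kwargs": {
  "steps": [
    {"fingers": 0.07,"turn": 4,"linear": [0,0,0]},
    {"fingers": 0.07,"turn": 0,"linear": [0,-0.001,-0.012]},
    {"fingers": 0.07,"turn": 0,"linear": [0,0,-0.004]},
    {"fingers": 0.07,"turn": 0,"linear": [0,0,0]}
  ]
}}

```text
clock: 12.6
position: [0.5356, 0.2746, 0.0286]
tool_rot: [[0.808, 0.266, 0.525], [0.212, -0.964, 0.162], [0.549, -0.019, -0.835]]
force: [0.3, 0.2, 0.7]
grip_width: 0.0697
```

```bash
python3 st.py
```

```text
12.6 [0.5356 0.2746 0.0286] z [ 0.5252  0.1616 -0.8355] y [ 0.2662 -0.9637 -0.0191] tilt 33.3 
j [-0.589  0.294 -0.033  2.213  1.181  0.198 -3.047] F [0.3 0.2 0.7] 0.06972172556756247
```

{"fn": "carry_out", "kwargs": {
  "force": 40,
  "steps": [
    {"fingers": 0.04,"turn": 0,"linear": [-0.004,0,0]},
    {"fingers": 0.03,"turn": 0,"linear": [0,0,0]},
    {"fingers": 0.022,"turn": 0,"linear": [0,0,0]},
    {"fingers": 0.018,"turn": 0,"linear": [0,0,0]},
    {"fingers": 0.015,"turn": 0,"linear": [0,0,0]},
    {"fingers": 0.01,"turn": 0,"linear": [0,0,0]}
  ]
}}

```text
clock: 13.35
position: [0.532, 0.274, 0.0293]
tool_rot: [[0.809, 0.266, 0.525], [0.212, -0.964, 0.161], [0.549, -0.019, -0.836]]
force: [0.1, 1.0, 0.5]
grip_width: 0.0098
```

```bash
python3 st.py;python3 - <<'E'
from h import *
c=bot.get_calibration('wrist');im=bot.capture('wrist');cv2.imwrite('pics/w5.png',im)
import pickle;pickle.dump(c,open('w5.pkl','wb'))
E
```

```text
13.35 [0.532  0.274  0.0293] z [ 0.5248  0.1614 -0.8358] y [ 0.2657 -0.9639 -0.0193] tilt 33.3 
j [-0.6    0.287 -0.026  2.22   1.176  0.199 -3.047] F [0.1 1.  0.5] 0.009752737468577924
```

View pics/w5.png

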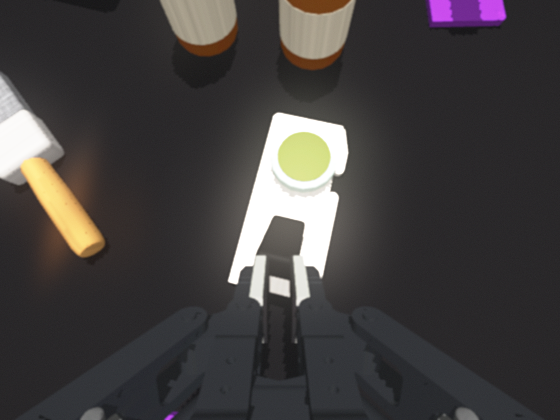

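Run:
```python
from h import *
import pickle;c=pickle.load(open('w5.pkl','rb'));s=bot.state()
print('TCP',proj('wrist',s['position'],c),'gp',proj('wrist',s['position']-.019*s['tool_rot'][:,2],c))
im=cv2.imread('pics/w5.png');cv2.imwrite('pics/c5.png',cv2.resize(im[100:320,200:370],None,fx=3.4,fy=2.7))
a=np.radians(1.5);ct=np.array([.564,.2716])
for lx,z in[(65,6),(-65,6),(30,18),(-42,40),(-18,6),(-54,57),(-46,57),(-62,57)]:
    p=ct+lx/1e3*np.array([np.cos(a),np.sin(a)]);print(lx,z,proj('wrist',[*p,z/1e3],c).round(1))
c4=pickle.load(open('w4.pkl','rb'))
for lx,z in[(-18,6),(-42,40),(-54,57)]:
    p=ct+lx/1e3*np.array([np.cos(a),np.sin(a)]);print('w4',lx,z,proj('wrist',[*p,z/1e3],c4).round(1))
```

```text
TCP [278.42732844 238.48285887] gp [278.3696994  252.77205456]
65 6 [313.8 120.7]
-65 6 [272.  292.5]
30 18 [304.5 156.3]
-42 40 [279.3 253.8]
-18 6 [288.4 225.1]
-54 57 [273.2 273.2]
-46 57 [276.9 258.1]
-62 57 [269.4 288.5]
w4 -18 6 [288.1 231.7]
w4 -42 40 [281.7 260.2]
w4 -54 57 [277.4 279.2]
```

View pics/c5.png

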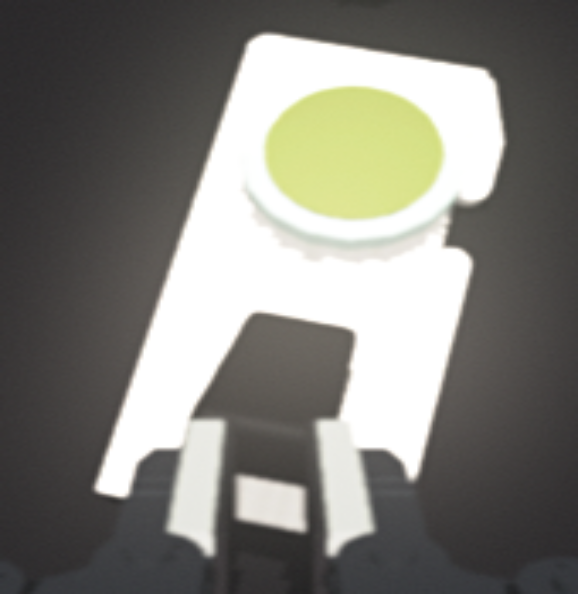

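Run:
```python
from h import *
np.set_printoptions(precision=4,suppress=True)
for n in('scene','side'):print(n,proj(n,[.1643,-.524,.1908]))
s=bot.state()
for n in('scene','side'):
    print(n,proj(n,s['position']),proj(n,s['position']-.019*s['tool_rot'][:,2]));im=bot.capture(n);cv2.imwrite(f'pics/{n}1.png',im)
    u,v=proj(n,s['position']).astype(int);cr=cv2.resize(im[max(0,v-50):v+40,max(0,u-60):u+60],None,fx=5,fy=5,interpolation=cv2.INTER_CUBIC);cv2.imwrite(f'pics/{n}1c.png',cr)
    print('origin crop',u-60,v-50)
b=cv2.imread('pics/scene0.png');cv2.imwrite('pics/s0c.png',cv2.resize(b[60:140,160:260],None,fx=5,fy=5,interpolation=cv2.INTER_CUBIC))
```

```text
scene [207.1077 119.9437]
side [ 31.0909 235.2159]
scene [362.9299 278.1986] [363.6817 271.4233]
origin crop 302 228
side [355.5057 188.7119] [353.3199 184.8286]
origin crop 295 138
```

View pics/scene1c.png

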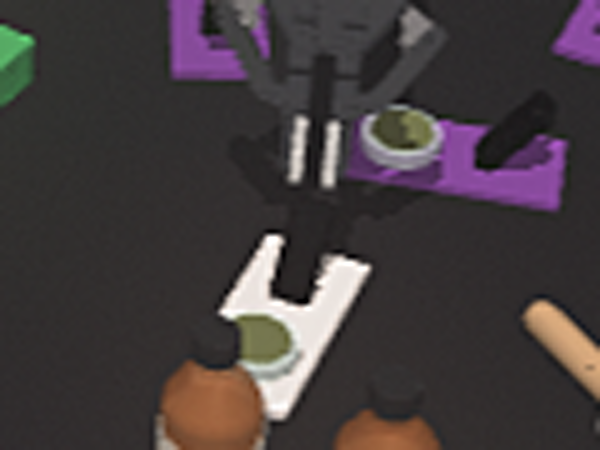

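View pics/side1c.png

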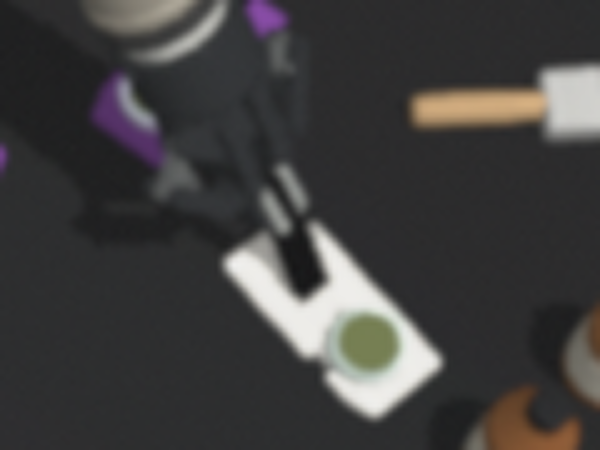

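View pics/s0c.png

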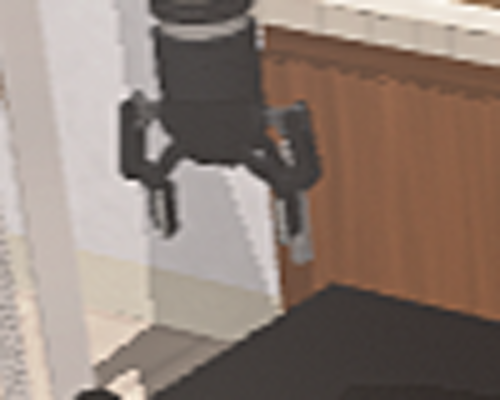

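Run:
```python
from h import *
np.set_printoptions(precision=4,suppress=True)
s=bot.state();R=s['tool_rot']
p,g=tri(ray('scene',(302+318/5,228+186/5)),ray('side',(295+290/5,138+218/5)));print(p,g,'in tool',R.T@(p-s['position']))
# start frame: tips scene0 crop (165,232),(297,258)
for q in[(170,235),(297,258)]:print(160+q[0]/5,60+q[1]/5)
```

```text
[0.5165 0.2715 0.063 ] 0.003223906351076852 in tool [ 0.0055 -0.0023 -0.0367]
194.0 107.0
219.4 111.6
```

The fingers closed on nothing. Triangulating from both fixed views puts the real fingertips about 37 mm short of the reported TCP, so I have to go deeper by that much.

{"fn": "carry_out", "kwargs": {
  "steps": [
    {"fingers": 0.065,"turn": 0,"linear": [0,0,0]},
    {"fingers": 0.065,"turn": 0,"linear": [0,0,0]},
    {"fingers": 0.065,"turn": 0,"linear": [0,0,0]},
    {"fingers": 0.065,"turn": 3,"linear": [0.005,0.002,-0.01]},
    {"fingers": 0.065,"turn": 0,"linear": [0.005,0.002,-0.01]},
    {"fingers": 0.065,"turn": 0,"linear": [0,0,0]}
  ]
}}

```text
clock: 14.25
position: [0.5441, 0.2782, 0.0154]
tool_rot: [[0.803, 0.315, 0.506], [0.256, -0.949, 0.183], [0.538, -0.018, -0.843]]
force: [0.1, -0.3, 0.5]
grip_width: 0.0644
```

```bash
python3 st.py
```

```text
14.25 [0.5441 0.2782 0.0154] z [ 0.5059  0.1834 -0.8428] y [ 0.3147 -0.949  -0.0176] tilt 32.6 
j [-0.418  0.34  -0.193  2.188  1.269  0.198 -3.047] F [ 0.1 -0.3  0.5] 0.064391304857176
```

{"fn": "carry_out", "kwargs": {
  "steps": [
    {"fingers": 0.065,"turn": 0,"linear": [0.003,0.002,-0.01]},
    {"fingers": 0.065,"turn": 0,"linear": [0.003,0.002,-0.01]},
    {"fingers": 0.065,"turn": 0,"linear": [0,0,-0.005]},
    {"fingers": 0.065,"turn": 0,"linear": [0,0,0]}
  ]
}}

```text
clock: 14.75
position: [0.5521, 0.2836, -0.0007]
tool_rot: [[0.811, 0.317, 0.492], [0.263, -0.948, 0.178], [0.523, -0.015, -0.852]]
force: [-0.3, -0.4, 0.3]
grip_width: 0.0649
```

```bash
python3 st.py
python3 - <<'E'
from h import *
c=bot.get_calibration('wrist');im=bot.capture('wrist');cv2.imwrite('pics/w6.png',im)
im=bot.capture('scene');cv2.imwrite('pics/s6.png',cv2.resize(im[220:320,300:420],None,fx=5,fy=5,interpolation=cv2.INTER_CUBIC))
E
```

```text
14.75 [ 0.5521  0.2836 -0.0007] z [ 0.4922  0.1781 -0.8521] y [ 0.3174 -0.9482 -0.0149] tilt 31.6 
j [-0.423  0.389 -0.187  2.158  1.277  0.199 -3.047] F [-0.3 -0.4  0.3] 0.06492452890411067
```

View pics/w6.png

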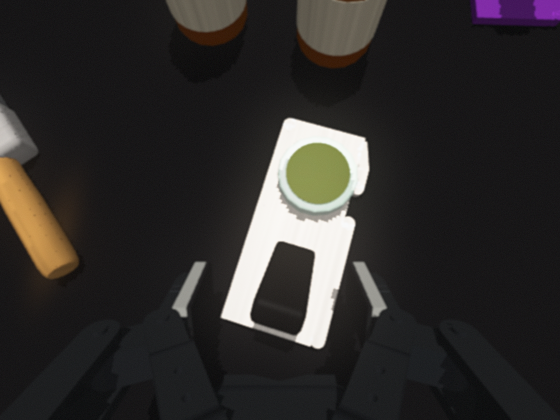

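View pics/s6.png

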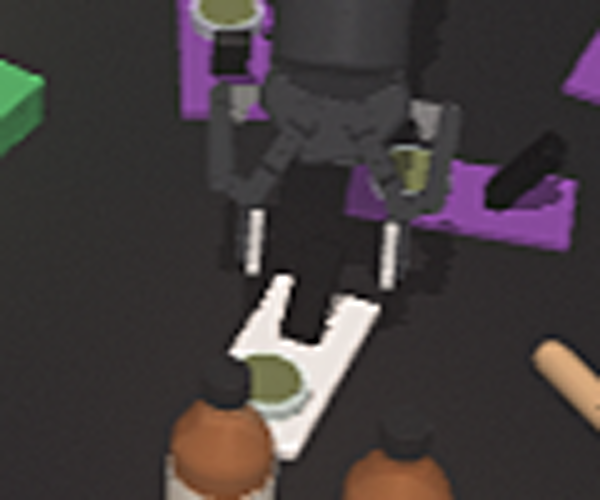

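Run:
```python
from h import *
np.set_printoptions(precision=4,suppress=True)
s=bot.state();R=s['tool_rot'];T=s['position'];c=bot.get_calibration('wrist')
for d in(.037,.05,.06,.07):
    X=T-d*R[:,2];print(d,'sc',(proj('scene',X)-[300,220])*5,'z',X, [proj('wrist',X+k*.0325*R[:,1]+.011*R[:,0],c).round(0) for k in(1,-1)])
a=np.radians(1.5);ct=np.array([.564,.2716])
for lx,z in[(-18,6),(-42,40),(-54,57),(-46,57),(-62,57),(-65,6)]:
    p=[*(ct+lx/1e3*np.array([np.cos(a),np.sin(a)])),z/1e3];print(lx,z,'sc',(proj('scene',p)-[300,220])*5,'w',proj('wrist',p,c),R.T@(p-T))
```

```text
0.037 sc [318.3908 292.1964] z [0.5339 0.2769 0.0312] [array([343., 250.]), array([213., 250.])]
0.05 sc [320.3307 268.9908] z [0.5275 0.2746 0.0423] [array([348., 263.]), array([208., 263.])]
0.06 sc [321.8242 251.1255] z [0.5226 0.2728 0.0508] [array([353., 274.]), array([203., 274.])]
0.07 sc [323.3188 233.2473] z [0.5177 0.271  0.0593] [array([358., 287.]), array([198., 287.])]
-18 6 sc [297.2462 335.5941] w [294.6038 253.5913] [-0.0049  0.0097 -0.0106]
-42 40 sc [317.0421 263.9257] w [282.6985 297.2313] [-0.0067  0.0022 -0.0515]
-54 57 sc [326.9581 228.0262] w [274.2226 328.3005] [-0.0076 -0.0016 -0.0719]
-46 57 sc [321.7112 236.4282] w [279.7928 309.1731] [-0.0011  0.0008 -0.068 ]
-62 57 sc [332.1627 219.6921] w [268.5176 347.8912] [-0.0142 -0.0039 -0.0759]
-65 6 sc [327.8695 285.1646] w [271.1971 333.7236] [-0.0433 -0.004  -0.034 ]
```

{"fn": "carry_out", "kwargs": {
  "force": 40,
  "steps": [
    {"fingers": 0.04,"turn": 0,"linear": [-0.005,-0.002,-0.003]},
    {"fingers": 0.03,"turn": 0,"linear": [0,0,0]},
    {"fingers": 0.022,"turn": 0,"linear": [0,0,0]},
    {"fingers": 0.018,"turn": 0,"linear": [0,0,0]},
    {"fingers": 0.01,"turn": 0,"linear": [0,0,0]},
    {"fingers": 0.01,"turn": 0,"linear": [0,0,0]}
  ]
}}

```text
clock: 15.6
position: [0.5483, 0.2808, -0.0008]
tool_rot: [[0.812, 0.316, 0.491], [0.263, -0.949, 0.175], [0.521, -0.013, -0.854]]
force: [-2.3, -1.3, 6.5]
grip_width: 0.0261
```

```bash
python3 st.py;python3 - <<'E'
from h import *
c=bot.get_calibration('wrist');im=bot.capture('wrist');cv2.imwrite('pics/w7.png',im)
E
```

```text
15.6 [ 0.5483  0.2808 -0.0008] z [ 0.4906  0.1755 -0.8535] y [ 0.3161 -0.9486 -0.0133] tilt 31.4 
j [-0.423  0.383 -0.187  2.166  1.275  0.2   -3.047] F [-2.3 -1.3  6.5] 0.02605119891792667
```

View pics/w7.png

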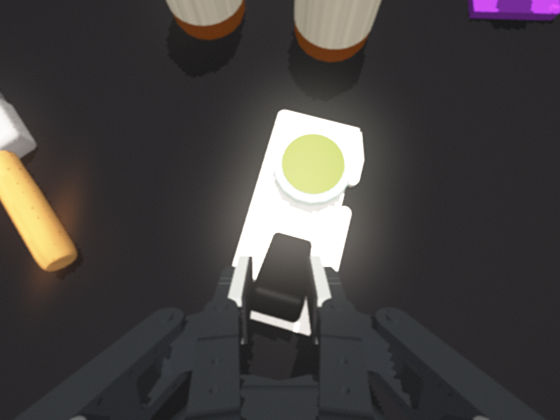

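{"fn": "carry_out", "kwargs": {
  "force": 90,
  "steps": [
    {"fingers": 0.005,"turn": 0,"linear": [0,0,0]},
    {"fingers": 0.005,"turn": 0,"linear": [0,0,0]},
    {"fingers": 0.005,"turn": 0,"linear": [0,0,0.006]},
    {"fingers": 0.005,"turn": 0,"linear": [0,0,0.006]},
    {"fingers": 0.005,"turn": 0,"linear": [0,0,0]}
  ]
}}

```text
clock: 16.27
position: [0.5476, 0.2817, 0.0105]
tool_rot: [[0.813, 0.317, 0.489], [0.263, -0.948, 0.177], [0.52, -0.015, -0.854]]
force: [0.5, -0.2, -2.5]
grip_width: 0.0232
```

```bash
python3 st.py;python3 - <<'E'
from h import *
c=bot.get_calibration('wrist');im=bot.capture('wrist');cv2.imwrite('pics/w8.png',im)
E
```

```text
16.27 [0.5476 0.2817 0.0105] z [ 0.489   0.1773 -0.854 ] y [ 0.3171 -0.9483 -0.0153] tilt 31.3 
j [-0.366  0.365 -0.255  2.157  1.169  0.228 -2.933] F [ 0.5 -0.2 -2.5] 0.023164057011312297
```

View pics/w8.png

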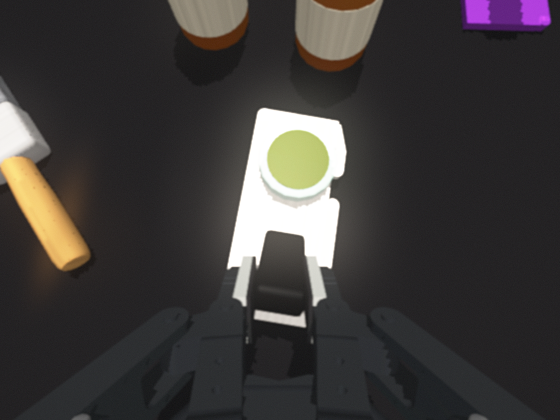

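{"fn": "carry_out", "kwargs": {
  "steps": [
    {"fingers": 0.005,"turn": 0,"linear": [-0.02,0,0.03]},
    {"fingers": 0.005,"turn": 0,"linear": [-0.02,-0.01,0.04]},
    {"fingers": 0.005,"turn": 0,"linear": [-0.02,-0.02,0.04]},
    {"fingers": 0.005,"turn": 0,"linear": [-0.02,-0.03,0.04]},
    {"fingers": 0.005,"turn": 0,"linear": [0,-0.04,0.04]},
    {"fingers": 0.005,"turn": 0,"linear": [0,-0.04,0.03]},
    {"fingers": 0.005,"turn": 0,"linear": [0,-0.04,0.02]},
    {"fingers": 0.005,"turn": 0,"linear": [0,-0.04,0]}
  ]
}}

```text
clock: 17.32
position: [0.4805, 0.0755, 0.2231]
tool_rot: [[0.816, 0.304, 0.492], [0.259, -0.953, 0.16], [0.517, -0.004, -0.856]]
force: [1.2, -0.7, -3.1]
grip_width: 0.0232
```

```bash
python3 st.py;python3 - <<'E'
from h import *
c=bot.get_calibration('wrist');im=bot.capture('wrist');cv2.imwrite('pics/w9.png',im)
import pickle;pickle.dump(c,open('w9.pkl','wb'))
im=bot.capture('side');cv2.imwrite('pics/side9.png',im)
E
```

```text
17.32 [0.4805 0.0755 0.2231] z [ 0.4919  0.1604 -0.8557] y [ 0.3044 -0.9525 -0.0036] tilt 31.2 
j [ 0.176 -0.236 -0.221  2.145 -0.285  0.716 -1.148] F [ 1.2 -0.7 -3.1] 0.023213857079451748
```

View pics/w9.png

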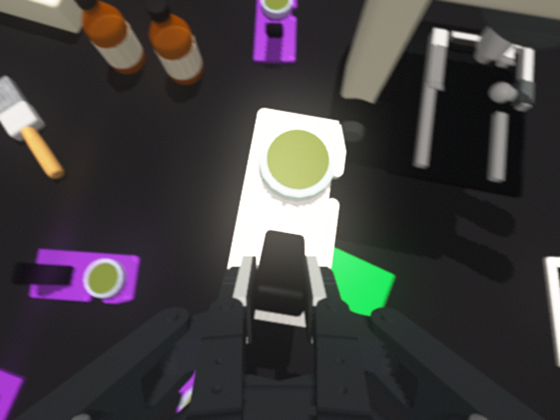

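View pics/side9.png

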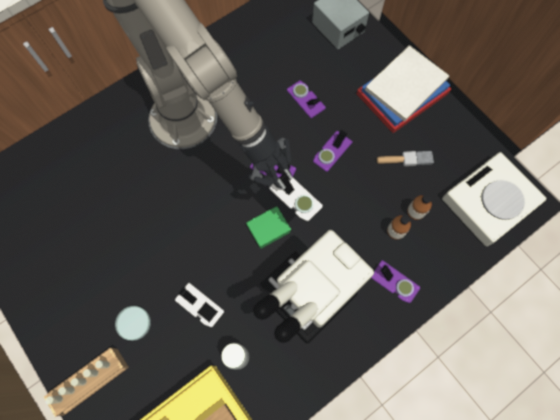

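The wrist view shows the carrier held level, with the rails' near ends at (422,165) and (497,180). Now I'll measure the rails and the carrier's yaw and level.

Run:
```python
from h import *
np.set_printoptions(precision=4,suppress=True)
import pickle;c=pickle.load(open('w9.pkl','rb'))
im=cv2.imread('pics/w9.png')
cv2.imwrite('pics/c9.png',cv2.resize(im[10:200,390:550],None,fx=4,fy=3.1,interpolation=cv2.INTER_CUBIC))
cv2.imwrite('pics/c9b.png',cv2.resize(im[100:340,220:360],None,fx=4,fy=2.5,interpolation=cv2.INTER_CUBIC))
m=(im.min(2)>190).astype(np.uint8);n,l,st,ce=cv2.connectedComponentsWithStats(m);i=l[220,255]
cs,_=cv2.findContours((l==i).astype(np.uint8),cv2.RETR_EXTERNAL,cv2.CHAIN_APPROX_NONE)
p=max(cs,key=len)[:,0].astype(float)
# left edge & front edge & right edge line fits in plane z=.230
W=np.array([plane('wrist',q,.230,c)[:2] for q in p])
def fit(sel):
    q=W[sel];v=cv2.fitLine(q.astype(np.float32),cv2.DIST_HUBER,0,1e-4,1e-4).ravel();return v,np.degrees(np.arctan2(v[1],v[0]))
le=(p[:,0]<265)&(p[:,1]>125)&(p[:,1]<260);fr=(p[:,1]<125)&(p[:,0]>270)&(p[:,0]<330);ri=(p[:,0]>325)&(p[:,1]>210)&(p[:,1]<262)
for nme,s in(('left',le),('front',fr),('right',ri)):print(nme,s.sum(),fit(s))
```

```text
left 171 (array([0.9899, 0.1418, 0.5048, 0.1061], dtype=float32), np.float32(8.152437))
front 59 (array([ 0.1198, -0.9928,  0.5613,  0.0865], dtype=float32), np.float32(-83.11832))
right 51 (array([0.9874, 0.1585, 0.4918, 0.0437], dtype=float32), np.float32(9.118062))
```

View pics/c9.png

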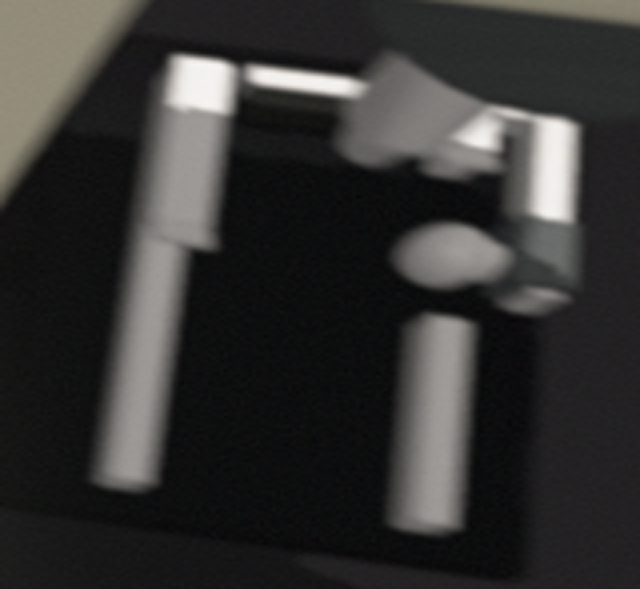

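View pics/c9b.png

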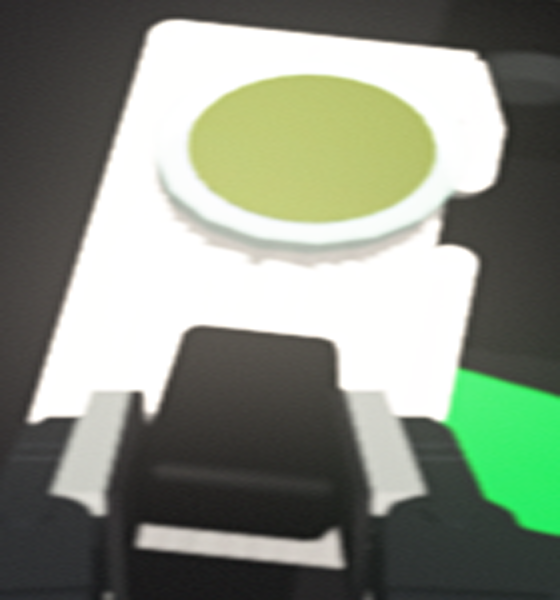

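Run:
```python
from h import *
np.set_printoptions(precision=4,suppress=True)
import pickle;c=pickle.load(open('w9.pkl','rb'))
im=cv2.imread('pics/w9.png')
g=cv2.cvtColor(im,cv2.COLOR_BGR2GRAY)
# row-wise edges of rails, at subpixel half-level
def edges(v,u0,u1):
    r=g[v,u0:u1].astype(float);t=(r.max()+20)/2
    idx=np.where(np.diff(r>t))[0];return [u0+k+(t-r[k])/(r[k+1]-r[k]) for k in idx]
L=[];Rr=[]
for v in range(100,162,4):L.append((v,edges(v,405,450)))
for v in range(118,178,4):Rr.append((v,edges(v,480,520)))
def lines(A):
    lo=[];hi=[]
    for v,e in A:
        if len(e)==2:
            lo.append(plane('wrist',(e[0],v),.128,c)[:2]);hi.append(plane('wrist',(e[1],v),.128,c)[:2])
    out=[]
    for q in(lo,hi):
        f=cv2.fitLine(np.array(q,np.float32),cv2.DIST_HUBER,0,1e-4,1e-4).ravel();out.append((f,np.degrees(np.arctan(f[1]/f[0]))));print(len(q),f,out[-1][1])
    return out
a=lines(L);b=lines(Rr)
for nm,v in(('L',a),('R',b)):
    (f,_),(h,_)=v;n=np.array([-f[1],f[0]]);n=n*np.sign(n[1]);print(nm,'width',(f[2:]-h[2:])@n)
inn=a[1][0];ir=b[0][0];n=np.array([-ir[1],ir[0]]);n*=np.sign(n[1]);print('inner gap',(inn[2:]-ir[2:])@n)
# near ends
for nm,u,v in[('L',127,478),('R',427,520)]:print(nm,plane('wrist',(390+u/4,10+v/3.1),.128,c))
```

```text
16 [ 0.9939  0.1098  0.6387 -0.0193] 6.3062572
16 [ 0.9939  0.1105  0.6366 -0.0321] 6.3435564
15 [ 0.9941  0.1081  0.6365 -0.0915] 6.2049246
15 [ 0.9936  0.1128  0.6469 -0.1038] 6.477904
L width 0.012468938
R width 0.013357741
inner gap 0.059051886
L [ 0.6    -0.0305  0.128 ]
R [ 0.6083 -0.1014  0.128 ]
```

{"fn": "carry_out", "kwargs": {
  "steps": [
    {"fingers": 0.005,"turn": -0.4,"linear": [0.005,-0.028,-0.005]},
    {"fingers": 0.005,"turn": -0.4,"linear": [0.005,-0.028,-0.005]},
    {"fingers": 0.005,"turn": -0.4,"linear": [0.005,-0.028,-0.005]},
    {"fingers": 0.005,"turn": -0.4,"linear": [0.01,-0.028,-0.005]},
    {"fingers": 0.005,"turn": -0.3,"linear": [0.02,-0.028,-0.01]},
    {"fingers": 0.005,"turn": 0,"linear": [0.02,0,-0.01]},
    {"fingers": 0.005,"turn": 0,"linear": [0.02,0,-0.01]},
    {"fingers": 0.005,"turn": 0,"linear": [0.01,0,0]}
  ]
}}

```text
clock: 18.42
position: [0.5739, -0.0617, 0.1686]
tool_rot: [[0.828, 0.275, 0.489], [0.232, -0.962, 0.146], [0.511, -0.007, -0.86]]
force: [0.5, 0.3, -1.9]
grip_width: 0.0229
```

```bash
python3 st.py;python3 - <<'E'
from h import *
c=bot.get_calibration('wrist');im=bot.capture('wrist');cv2.imwrite('pics/w10.png',im)
import pickle;pickle.dump(c,open('w10.pkl','wb'))
E
```

```text
18.43 [ 0.5739 -0.0617  0.1686] z [ 0.4894  0.1463 -0.8597] y [ 0.2745 -0.9615 -0.0073] tilt 30.7 
j [ 0.209  0.064  0.062  2.022 -0.475  0.645 -0.701] F [ 0.5  0.3 -1.9] 0.02287482871566908
```

View pics/w10.png

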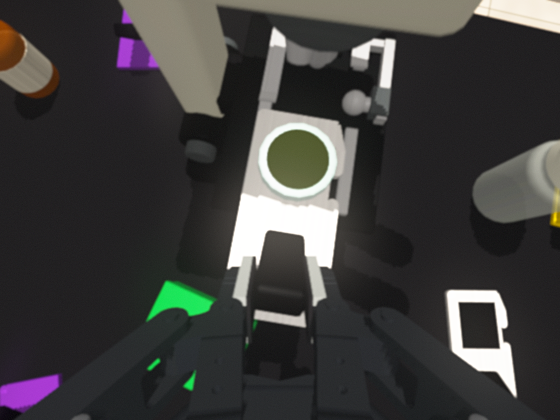

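```bash
cat > car.py <<'E'
from h import *
np.set_printoptions(precision=4,suppress=True)
# carrier in tool frame, from w9
R9=np.array([[.816,.304,.492],[.259,-.9525,.1604],[.517,-.0036,-.8557]]);T9=np.array([.4805,.0755,.2231])
a=np.radians(8.2);Rc9=np.array([[np.cos(a),-np.sin(a),0],[np.sin(a),np.cos(a),0],[0,0,1]])
C9=np.array([.4974,.0748,.224])
def U(R):u,s,v=np.linalg.svd(R);return u@v
def carrier(s):
    R=s['tool_rot'];M=U(R9).T;Rc=R@M@Rc9;C=s['position']+R@M@(C9-T9);return C,Rc
hd=np.radians(6.33);Tv=np.array([np.cos(hd),np.sin(hd)]);Nv=np.array([-np.sin(hd),np.cos(hd)])
def rep(C,Rc):
    d=C+Rc@[.03,0,.006]
    print('dish stage x %.4f y %.4f z %.4f'%(d[:2]@Tv-.703,d[:2]@Nv+.1318,d[2]-.12),'yaw err deg %.2f'%np.degrees(np.arctan2(Rc[1,0],Rc[0,0])-hd),'pitch/roll',np.degrees(Rc[2,:2]))
E
python3 - <<'E'
from car import *
import pickle;c=pickle.load(open('w10.pkl','rb'));s=bot.state()
C,Rc=carrier(s);rep(C,Rc)
im=cv2.imread('pics/w10.png');b=cv2.resize(im[0:340,180:420],None,fx=2.5,fy=1.75)
f=lambda X:((proj('wrist',X,c)-[180,0])*[2.5,1.75]).astype(int)
P=[f(C+Rc@[x,y,.006]) for x,y in[(.065,.03),(.065,-.025),(.047,-.03),(-.065,-.03),(-.065,.03)]]
cv2.polylines(b,[np.array(P)],True,(0,0,255),1)
for y in(.0315,-.0315,.041,-.041):
    q=[f([*((.703+x)*Tv+(-.1318+y)*Nv),.128]) for x in(-.11,0)];cv2.line(b,tuple(map(int,q[0])),tuple(map(int,q[1])),(0,255,0),1)
cv2.imwrite('pics/c10.png',b)
E
```

```text
dish stage x -0.0911 y 0.0037 z 0.0567 yaw err deg 0.08 pitch/roll [-0.2914  0.0917]
```

View pics/c10.png

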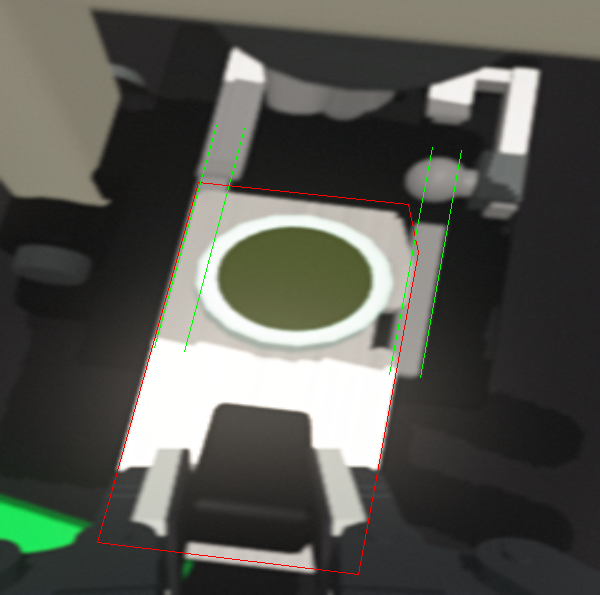

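Run:
```python
from car import *
import pickle
def edge(g,v,u0,u1,rise):
    r=cv2.GaussianBlur(g,(3,3),0)[v,u0:u1].astype(float);d=np.diff(r)*(1 if rise else -1);k=int(d.argmax());
    w=np.clip(d[max(0,k-2):k+3],0,None);return u0+.5+(np.arange(max(0,k-2),k+3)[:len(w)]@w)/w.sum()
for pic,z0 in(('w9',.230),('w10',.1756)):
    c=pickle.load(open(pic+'.pkl','rb'));g=cv2.cvtColor(cv2.imread(f'pics/{pic}.png'),cv2.COLOR_BGR2GRAY)
    le=[(edge(g,v,220,275,True),v) for v in range(130,255,4)];ri=[(edge(g,v,322,352,False),v) for v in range(212,262,4)]
    fr=[]
    for u in range(275,325,4):
        col=cv2.GaussianBlur(g,(3,3),0)[100:130,u].astype(float);k=int(np.diff(col).argmax());fr.append((u,100.5+k))
    for dz in(-.008,-.004,0):
        out=[]
        for q in(le,ri,fr):
            W=np.array([plane('wrist',p,z0+dz,c)[:2] for p in q],np.float32);out.append(cv2.fitLine(W,cv2.DIST_HUBER,0,1e-4,1e-4).ravel())
        L,Rg,F=out;h=np.arctan(L[1]/L[0]);t=np.array([np.cos(h),np.sin(h)]);n=np.array([-t[1],t[0]])
        nl,nr=L[2:]@n,Rg[2:]@n;cen=(F[2:]@t-.065)*t+(nl+nr)/2*n;dish=cen+.03*t
        print(pic,dz,'width %.4f'%(nl-nr),'head L %.2f R %.2f F %.2f'%tuple(np.degrees([h,np.arctan(Rg[1]/Rg[0]),np.arctan(-F[0]/F[1])])),'centre',cen,'dish st x %.4f y %.4f'%(dish@Tv-.703,dish@Nv+.1318))
```

```text
w9 -0.008 width 0.0635 head L 8.34 R 8.47 F 6.77 centre [0.5022 0.0756] dish st x -0.1656 y 0.1526
w9 -0.004 width 0.0622 head L 8.34 R 8.47 F 6.77 centre [0.5    0.0752] dish st x -0.1677 y 0.1525
w9 0 width 0.0610 head L 8.34 R 8.47 F 6.77 centre [0.4979 0.0749] dish st x -0.1699 y 0.1524
w10 -0.008 width 0.0634 head L 6.34 R 6.73 F 4.57 centre [ 0.5945 -0.0625] dish st x -0.0890 y 0.0041
w10 -0.004 width 0.0621 head L 6.34 R 6.73 F 4.57 centre [ 0.5924 -0.0628] dish st x -0.0911 y 0.0041
w10 0 width 0.0609 head L 6.34 R 6.73 F 4.57 centre [ 0.5903 -0.0631] dish st x -0.0932 y 0.0040
```

{"fn": "carry_out", "kwargs": {
  "steps": [
    {"fingers": 0.005,"turn": 0,"linear": [0.009,-0.003,0]},
    {"fingers": 0.005,"turn": 0,"linear": [0,0,-0.015]},
    {"fingers": 0.005,"turn": 0,"linear": [0,0,-0.015]},
    {"fingers": 0.005,"turn": 0,"linear": [0,0,-0.005]},
    {"fingers": 0.005,"turn": 0,"linear": [0,0,0]}
  ]
}}

```text
clock: 19.1
position: [0.583, -0.0656, 0.1351]
tool_rot: [[0.827, 0.273, 0.492], [0.231, -0.962, 0.145], [0.513, -0.006, -0.858]]
force: [0.1, 0.2, -2.9]
grip_width: 0.0229
```

```bash
python3 st.py;python3 - <<'E'
from car import *
c=bot.get_calibration('wrist');s=bot.state();im=bot.capture('wrist');cv2.imwrite('pics/w11.png',im)
import pickle;pickle.dump(c,open('w11.pkl','wb'))
rep(*carrier(s))
cv2.imwrite('pics/c11.png',cv2.resize(im[0:300,200:400],None,fx=3.5,fy=2))
b=bot.capture('scene');cv2.imwrite('pics/s11.png',cv2.resize(b[150:320,160:320],None,fx=3.5,fy=3.5,interpolation=cv2.INTER_CUBIC))
E
```

```text
19.1 [ 0.583  -0.0656  0.1351] z [ 0.4923  0.1454 -0.8582] y [ 0.2729 -0.962  -0.0064] tilt 30.9 
j [ 0.222  0.124  0.053  2.05  -0.547  0.567 -0.616] F [ 0.1  0.2 -2.9] 0.022886580162910244
dish stage x -0.0842 y -0.0008 z 0.0217 yaw err deg -0.01 pitch/roll [-0.2855  0.1211]
```

View pics/c11.png

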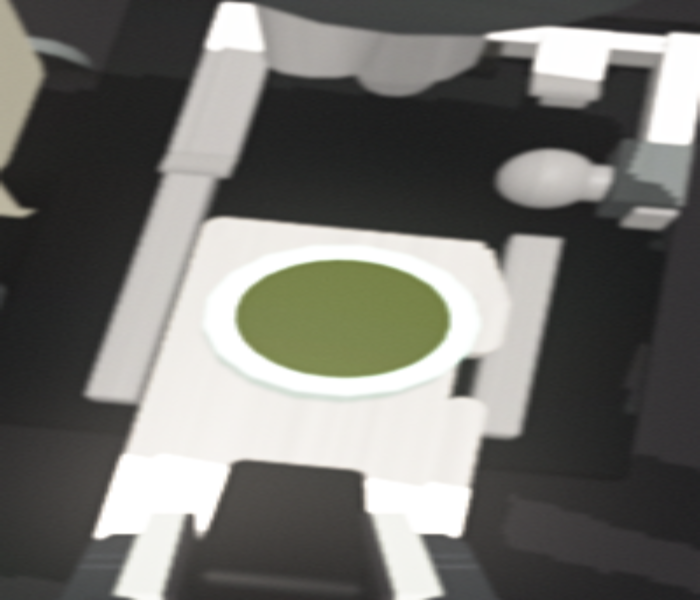

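View pics/s11.png

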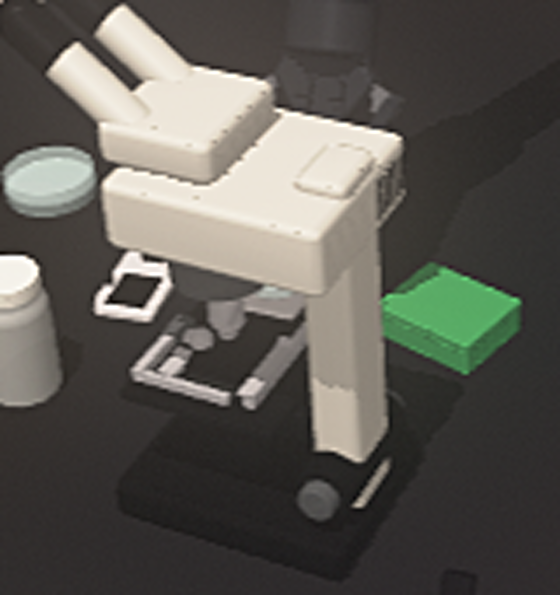

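Run:
```python
from car import *
import pickle
c=pickle.load(open('w11.pkl','rb'));g=cv2.GaussianBlur(cv2.cvtColor(cv2.imread('pics/w11.png'),cv2.COLOR_BGR2GRAY),(3,3),0).astype(float)
def ed(v,u0,u1,rise):
    d=np.diff(g[v,u0:u1])*(1 if rise else -1);k=int(d.argmax());lo=max(0,k-1);w=np.clip(d[lo:k+2],0,None);return u0+.5+(np.arange(lo,lo+len(w))@w)/w.sum()
def line(pts,z):
    W=np.array([plane('wrist',p,z,c)[:2] for p in pts],np.float32);f=cv2.fitLine(W,cv2.DIST_HUBER,0,1e-4,1e-4).ravel();m=f[2:];return np.degrees(np.arctan(f[1]/f[0])),m@Nv+.1318,m@Tv-.703
X=lambda x:int(200+x/3.5)
# right rail: centre by both edges, rows 125..212(v) y 250-425
rl=[(ed(v,X(485+ (212-v)*.1),X(515+(212-v)*.25),True),v) for v in range(130,175,4)]
rr=[(ed(v,X(505+(212-v)*.45),X(545+(212-v)*.45),False),v) for v in range(130,210,4)]
ll=[(ed(v,X(80+(195-v)*.65),X(115+(195-v)*.75),True),v) for v in range(110,195,4)]
lr=[(ed(v,X(125+(195-v)*.7),X(155+(195-v)*.75),False),v) for v in range(95,150,4)]
pl=[(ed(v,X(128+(220-v)*.62),X(160+(220-v)*.65),True),v) for v in range(130,220,4)]
pr=[(ed(v,X(455+(245-v)*.4),X(500+(245-v)*.4),False),v) for v in range(208,232,4)]
for n,p,z in(('Lrail out',ll,.128),('Lrail in',lr,.128),('Rrail in',rl,.128),('Rrail out',rr,.128),('plate L',pl,.1425),('plate R',pr,.1425)):print(n,line(p,z),p[0],p[-1])
```

```text
Lrail out (np.float32(6.493844), np.float64(0.042716402719065294), np.float64(-0.07586122430248754)) (np.float64(241.5625), 110) (np.float64(224.444), 194)
Lrail in (np.float32(3.7825863), np.float64(0.03272736276178867), np.float64(-0.05306679175826434)) (np.float64(260.462962962963), 95) (np.float64(248.0625), 147)
Rrail in (np.float32(nan), np.float64(0.1318), np.float64(-0.703)) (np.float64(344.33116883116884), 130) (np.float64(nan), 174)
Rrail out (np.float32(6.445422), np.float64(-0.039937388605849916), np.float64(-0.0696801670391477)) (np.float64(358.63953488372096), 130) (np.float64(349.4923076923077), 206)
plate L (np.float32(6.3325863), np.float64(0.028830411653838456), np.float64(-0.09855324297106716)) (np.float64(254.34126984126985), 130) (np.float64(236.91747572815535), 218)
plate R (np.float32(6.3819947), np.float64(-0.03088768145435858), np.float64(-0.11350878191099723)) (np.float64(338.4259259259259), 208) (np.float64(335.6225806451613), 228)<stdin>:5: RuntimeWarning: invalid value encountered in scalar divide
<stdin>:7: RuntimeWarning: invalid value encountered in scalar divide
```

{"fn": "carry_out", "kwargs": {
  "steps": [
    {"fingers": 0.005,"turn": 0.1,"linear": [0,0.0025,-0.004]},
    {"fingers": 0.005,"turn": 0,"linear": [0,0,-0.004]},
    {"fingers": 0.005,"turn": 0,"linear": [0,0,-0.003]},
    {"fingers": 0.005,"turn": 0,"linear": [0,0,0]}
  ]
}}

```text
clock: 19.7
position: [0.5835, -0.0632, 0.1246]
tool_rot: [[0.826, 0.275, 0.493], [0.233, -0.962, 0.146], [0.514, -0.006, -0.858]]
force: [0.9, -0.3, -2.0]
grip_width: 0.0224
```

```bash
python3 st.py;python3 - <<'E'
from car import *
c=bot.get_calibration('wrist');s=bot.state();im=bot.capture('wrist');cv2.imwrite('pics/w12.png',im)
import pickle;pickle.dump(c,open('w12.pkl','wb'))
rep(*carrier(s))
cv2.imwrite('pics/c12.png',cv2.resize(im[0:300,200:400],None,fx=3.5,fy=2))
E
```

```text
19.7 [ 0.5835 -0.0632  0.1246] z [ 0.4929  0.146  -0.8578] y [ 0.2747 -0.9615 -0.0059] tilt 30.9 
j [ 0.224  0.138  0.046  2.065 -0.57   0.54  -0.592] F [ 0.9 -0.3 -2. ] 0.022363277388449117
dish stage x -0.0834 y 0.0016 z 0.0113 yaw err deg 0.10 pitch/roll [-0.2311  0.0963]
```

View pics/c12.png

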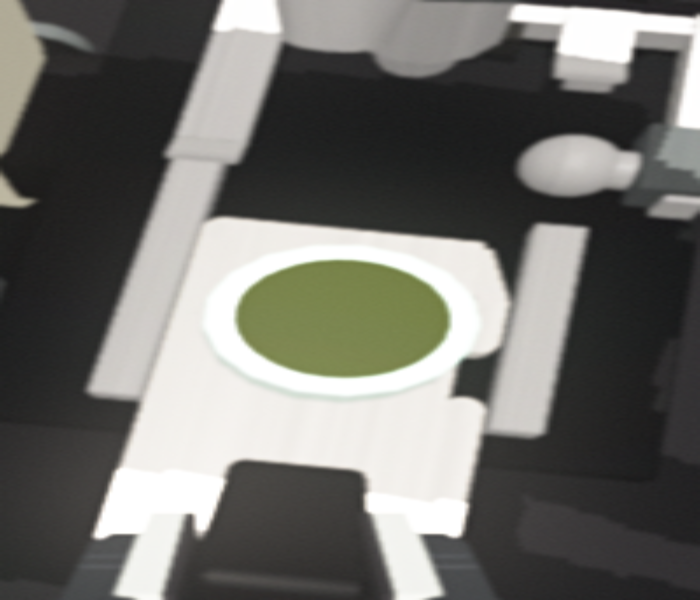

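```bash
cat > gap.py <<'E'
from car import *
import pickle,sys
def run(pic,zp):
    c=pickle.load(open(pic+'.pkl','rb'));g=cv2.GaussianBlur(cv2.cvtColor(cv2.imread(f'pics/{pic}.png'),cv2.COLOR_BGR2GRAY),(3,3),0).astype(float)
    def ed(pt,dirpx,half,rise):
        # scan row around predicted pixel
        u,v=pt;v=int(round(v));u0=int(u)-half;r=g[v,u0:u0+2*half+1];d=np.diff(r)*(1 if rise else -1);k=int(d.argmax());lo=max(0,k-1);w=np.clip(d[lo:k+2],1e-6,None);return (u0+.5+(np.arange(lo,lo+len(w))@w)/w.sum(),v)
    def line(y,xs,z,rise,half=4,base=None):
        P=[ed(proj('wrist',[*((.703+x)*Tv+(-.1318+y)*Nv),z],c),0,half,rise) for x in xs]
        W=np.array([plane('wrist',p,z,c)[:2] for p in P],np.float32);f=cv2.fitLine(W,cv2.DIST_HUBER,0,1e-4,1e-4).ravel();return round(float(np.degrees(np.arctan(f[1]/f[0]))),2),round(float(f[2:]@Nv+.1318),4)
    C,Rc=carrier(bot.state());d=C+Rc@[.03,0,0];dx=d[:2]@Tv-.703;dy=d[:2]@Nv+.1318
    print('Lout',line(.0425,np.linspace(-.105,-.04,15),.128,True),'Rout',line(-.0398,np.linspace(-.105,-.07,12),.128,False))
    print('plateL',line(dy+.030,np.linspace(dx-.045,dx+.025,15),zp,True,3),'plateR',line(dy-.030,np.linspace(dx-.045,dx-.025,8),zp,False,3),'pred dx,dy',dx,dy)
E
python3 -c "
from gap import *
run('w12',.1315)"
```

```text
Lout (6.31, 0.0427) Rout (6.04, -0.0399)
plateL (6.04, 0.0315) plateR (7.56, -0.0285) pred dx,dy -0.08321108867740645 0.0015132549149301233
```

{"fn": "carry_out", "kwargs": {
  "steps": [
    {"fingers": 0.005,"turn": 0,"linear": [0,-0.0005,-0.002]},
    {"fingers": 0.005,"turn": 0,"linear": [0,0,-0.002]},
    {"fingers": 0.005,"turn": 0,"linear": [0,0,-0.0015]},
    {"fingers": 0.005,"turn": 0,"linear": [0,0,0]}
  ]
}}

```text
clock: 20.25
position: [0.5848, -0.064, 0.1211]
tool_rot: [[0.824, 0.275, 0.496], [0.233, -0.962, 0.145], [0.517, -0.004, -0.856]]
force: [-2.6, 0.0, 4.6]
grip_width: 0.0225
```

```bash
python3 st.py
```

```text
20.25 [ 0.5848 -0.064   0.1211] z [ 0.4959  0.1454 -0.8561] y [ 0.2747 -0.9615 -0.0042] tilt 31.1 
j [ 0.229  0.145  0.042  2.069 -0.584  0.528 -0.574] F [-2.6  0.   4.6] 0.022544761760005146
```

Run:
```python
from gap import *
c=bot.get_calibration('wrist');im=bot.capture('wrist');cv2.imwrite('pics/w13.png',im)
pickle.dump(c,open('w13.pkl','wb'));run('w13',.126)
cv2.imwrite('pics/c13.png',cv2.resize(im[60:300,200:400],None,fx=3.5,fy=2.4,interpolation=cv2.INTER_CUBIC))
```

```text
Lout (6.3, 0.0427) Rout (6.47, -0.0399)
plateL (6.21, 0.031) plateR (6.97, -0.0298) pred dx,dy -0.082190860531837 0.0006931102319503168
```

View pics/c13.png

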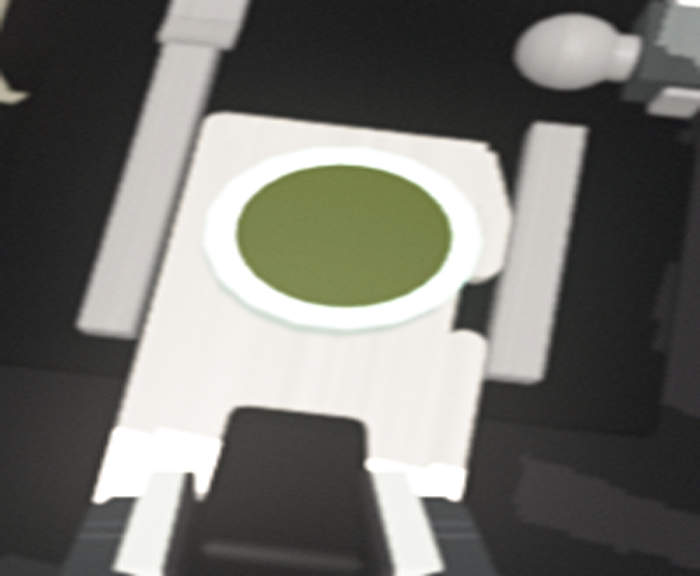

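Run:
```python
from h import *
# start picture
T=np.array([.1643,-.524,.1908]);R=np.array([[.954,.2993,0],[.2993,-.954,0],[0,0,-1]])
out=[]
for n in('scene','side'):
    im=cv2.imread(f'pics/{n}0.png');p=proj(n,T+R@[.085,0,-.182]);print(n,p,proj(n,T+R@[0,0,-.182]))
    u,v=p.astype(int);u0=max(0,u-45);v0=max(0,v-45);cr=im[v0:v0+90,u0:u0+90].copy();cv2.circle(cr,(u-u0,v-v0),2,(0,0,255),1);out.append(cv2.resize(cr,(390,390),interpolation=cv2.INTER_CUBIC))
cv2.imwrite('pics/cam.png',np.hstack(out))
```

```text
scene [193.17854645  81.29102919] [201.77146032  72.93797005]
side [ 17.02199719 234.16126204] [-10.73192164 212.47864584]
```

View pics/cam.png

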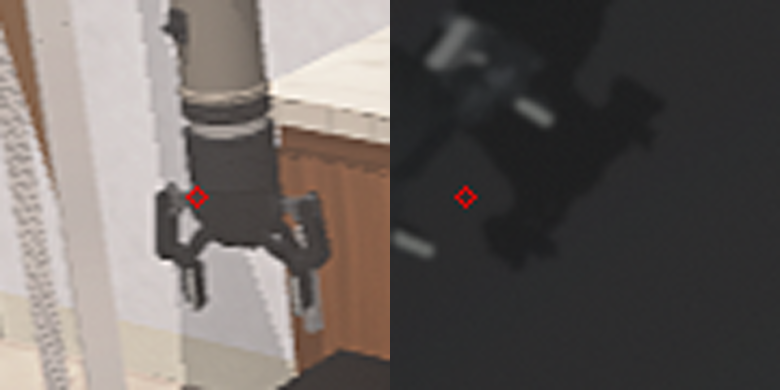

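The carrier sits flat between the rails, with even gaps, heading matched, and contact felt at the expected height. I'll let go, square the tool to the rails and regrip flush a little lower before sliding.

{"fn": "carry_out", "kwargs": {
  "force": 40,
  "steps": [
    {"fingers": 0.045,"turn": 0,"linear": [0,0,0]},
    {"fingers": 0.045,"turn": 0,"linear": [0,0,0]},
    {"fingers": 0.045,"turn": 0,"linear": [0,0,0]},
    {"fingers": 0.045,"turn": -3,"linear": [0.001,-0.0015,0]},
    {"fingers": 0.045,"turn": -3,"linear": [0,-0.0015,0]},
    {"fingers": 0.045,"turn": -3.5,"linear": [0,-0.0015,0]},
    {"fingers": 0.045,"turn": 0,"linear": [0.003,0,-0.005]},
    {"fingers": 0.045,"turn": 0,"linear": [0,0,0]}
  ]
}}

```text
clock: 21.3
position: [0.5876, -0.0683, 0.1138]
tool_rot: [[0.853, 0.113, 0.51], [0.094, -0.994, 0.063], [0.514, -0.006, -0.858]]
force: [-1.0, -0.3, -0.1]
grip_width: 0.045
```

```bash
python3 st.py
python3 - <<'E'
from h import *
import pickle
c=bot.get_calibration('wrist');im=bot.capture('wrist');cv2.imwrite('pics/w14.png',im);pickle.dump(c,open('w14.pkl','wb'))
E
```

```text
21.3 [ 0.5876 -0.0683  0.1138] z [ 0.5098  0.0629 -0.858 ] y [ 0.113  -0.9936 -0.0057] tilt 30.9 
j [ 0.123  0.133  0.081  2.103 -0.436  0.424 -0.903] F [-1.  -0.3 -0.1] 0.04497120354112822
```

View pics/w14.png

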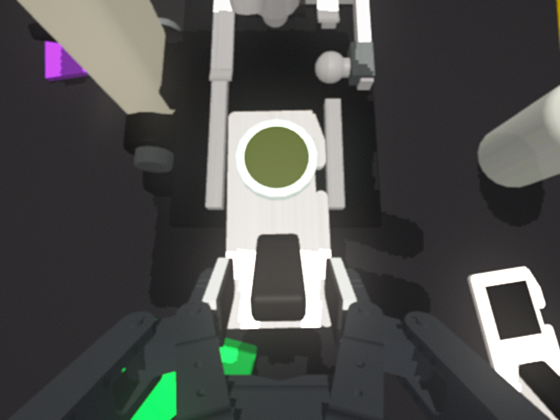

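Aligned, with the handle centred between the pads at (279,275). Closing and sliding in.

{"fn": "carry_out", "kwargs": {
  "force": 60,
  "steps": [
    {"fingers": 0.03,"turn": 0,"linear": [0,0,0]},
    {"fingers": 0.015,"turn": 0,"linear": [0,0,0]},
    {"fingers": 0.005,"turn": 0,"linear": [0,0,0]},
    {"fingers": 0.005,"turn": 0,"linear": [0,0,0]},
    {"fingers": 0.005,"turn": 0,"linear": [0.005,0.0006,0]},
    {"fingers": 0.005,"turn": 0,"linear": [0.005,0.0006,0]},
    {"fingers": 0.005,"turn": 0,"linear": [0.005,0.0006,0]},
    {"fingers": 0.005,"turn": 0,"linear": [0,0,0]}
  ]
}}

```text
clock: 22.35
position: [0.6036, -0.066, 0.1147]
tool_rot: [[0.852, 0.113, 0.511], [0.094, -0.994, 0.063], [0.515, -0.005, -0.857]]
force: [0.5, 2.6, -0.9]
grip_width: 0.023
```

```bash
python3 st.py
python3 - <<'E'
from h import *
import pickle
c=bot.get_calibration('wrist');im=bot.capture('wrist');cv2.imwrite('pics/w15.png',im);pickle.dump(c,open('w15.pkl','wb'))
E
```

```text
22.35 [ 0.6036 -0.066   0.1147] z [ 0.5114  0.0628 -0.857 ] y [ 0.1129 -0.9936 -0.0054] tilt 31.0 
j [ 0.11   0.16   0.082  2.069 -0.424  0.426 -0.926] F [ 0.5  2.6 -0.9] 0.023037443119264735
```

View pics/w15.png

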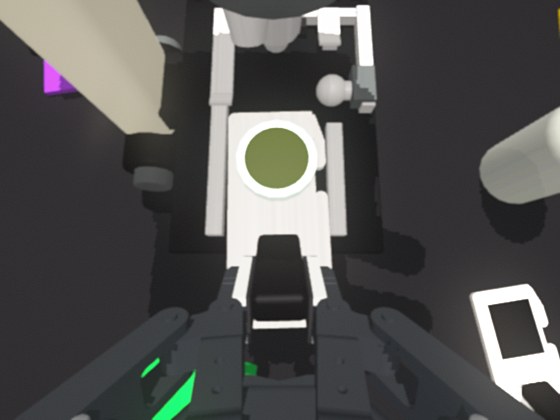

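{"fn": "carry_out", "kwargs": {
  "steps": [
    {"fingers": 0.005,"turn": 0,"linear": [0.005,0.0004,-0.0005]},
    {"fingers": 0.005,"turn": 0,"linear": [0.005,0.0004,0]},
    {"fingers": 0.005,"turn": 0,"linear": [0.005,0.0005,0]},
    {"fingers": 0.005,"turn": 0,"linear": [0.005,0.0006,0]},
    {"fingers": 0.005,"turn": 0,"linear": [0,0,0]}
  ]
}}

```text
clock: 23.02
position: [0.623, -0.0633, 0.1148]
tool_rot: [[0.852, 0.114, 0.511], [0.094, -0.993, 0.064], [0.515, -0.006, -0.857]]
force: [-3.2, 2.9, 6.0]
grip_width: 0.0232
```

```bash
python3 st.py
```

```text
23.02 [ 0.623  -0.0633  0.1148] z [ 0.5112  0.0641 -0.8571] y [ 0.1138 -0.9935 -0.0064] tilt 31.0 
j [ 0.096  0.195  0.085  2.025 -0.413  0.432 -0.95 ] F [-3.2  2.9  6. ] 0.0231580888995066
```

{"fn": "carry_out", "kwargs": {
  "steps": [
    {"fingers": 0.005,"turn": 0,"linear": [0.004,0.0006,0.0003]},
    {"fingers": 0.005,"turn": 0,"linear": [0.004,0.0006,0]},
    {"fingers": 0.005,"turn": 0,"linear": [0.004,0.0005,0]},
    {"fingers": 0.005,"turn": 0,"linear": [0,0,0]}
  ]
}}

```text
clock: 23.52
position: [0.6346, -0.0617, 0.1147]
tool_rot: [[0.852, 0.114, 0.51], [0.095, -0.993, 0.064], [0.514, -0.006, -0.858]]
force: [-3.7, 1.6, 5.1]
grip_width: 0.0226
```

```bash
python3 st.py
python3 - <<'E'
from h import *
import pickle
c=bot.get_calibration('wrist');im=bot.capture('wrist');cv2.imwrite('pics/w16.png',im);pickle.dump(c,open('w16.pkl','wb'))
b=bot.capture('scene');cv2.imwrite('pics/s16.png',cv2.resize(b[150:320,160:320],None,fx=3.5,fy=3.5,interpolation=cv2.INTER_CUBIC))
E
```

```text
23.52 [ 0.6346 -0.0617  0.1147] z [ 0.5104  0.064  -0.8575] y [ 0.1143 -0.9934 -0.0061] tilt 31.0 
j [ 0.086  0.216  0.088  1.998 -0.404  0.437 -0.966] F [-3.7  1.6  5.1] 0.02264687330406151
```

View pics/w16.png

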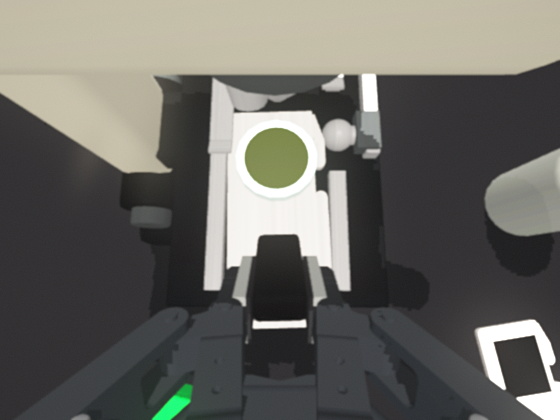

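View pics/s16.png

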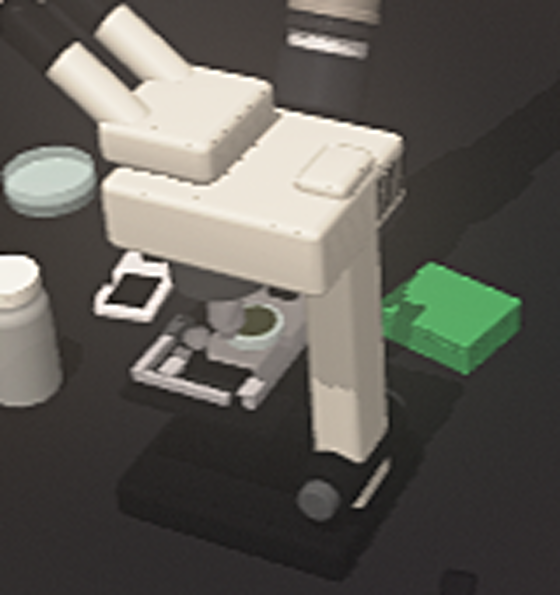

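{"fn": "carry_out", "kwargs": {
  "steps": [
    {"fingers": 0.005,"turn": 0,"linear": [0.004,0.0005,0]},
    {"fingers": 0.005,"turn": 0,"linear": [0.004,0.0005,0]},
    {"fingers": 0.005,"turn": 0,"linear": [0.004,0.0005,0]},
    {"fingers": 0.005,"turn": 0,"linear": [0,0,0]}
  ]
}}

```text
clock: 24.12
position: [0.6466, -0.06, 0.1147]
tool_rot: [[0.852, 0.114, 0.51], [0.095, -0.993, 0.064], [0.514, -0.006, -0.858]]
force: [-5.1, 2.7, 5.8]
grip_width: 0.0229
```

```bash
python3 st.py
```

```text
24.12 [ 0.6466 -0.06    0.1147] z [ 0.5104  0.0643 -0.8575] y [ 0.1142 -0.9934 -0.0064] tilt 31.0 
j [ 0.077  0.237  0.091  1.97  -0.398  0.442 -0.981] F [-5.1  2.7  5.8] 0.022926819081991782
```

{"fn": "carry_out", "kwargs": {
  "steps": [
    {"fingers": 0.005,"turn": 0,"linear": [0.003,0.0004,0]},
    {"fingers": 0.005,"turn": 0,"linear": [0.003,0.0004,0]},
    {"fingers": 0.005,"turn": 0,"linear": [0.003,0.0004,0]},
    {"fingers": 0.005,"turn": 0,"linear": [0,0,0]}
  ]
}}

```text
clock: 24.62
position: [0.6557, -0.0589, 0.1147]
tool_rot: [[0.852, 0.114, 0.511], [0.094, -0.993, 0.064], [0.515, -0.006, -0.857]]
force: [-5.4, 2.6, 4.8]
grip_width: 0.023
```

```bash
python3 st.py
python3 - <<'E'
from h import *
import pickle
c=bot.get_calibration('wrist');im=bot.capture('wrist');cv2.imwrite('pics/w17.png',im);pickle.dump(c,open('w17.pkl','wb'))
b=bot.capture('scene');cv2.imwrite('pics/s17.png',cv2.resize(b[200:290,190:260],None,fx=6.5,fy=6.5,interpolation=cv2.INTER_CUBIC))
E
```

```text
24.62 [ 0.6557 -0.0589  0.1147] z [ 0.5107  0.064  -0.8574] y [ 0.1139 -0.9935 -0.0063] tilt 31.0 
j [ 0.069  0.253  0.094  1.949 -0.393  0.446 -0.991] F [-5.4  2.6  4.8] 0.023003363757789084
```

View pics/w17.png

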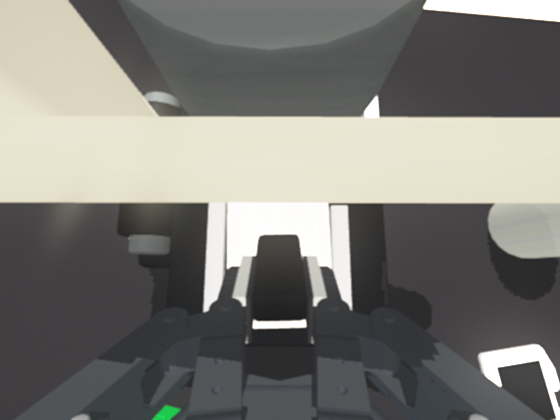

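View pics/s17.png

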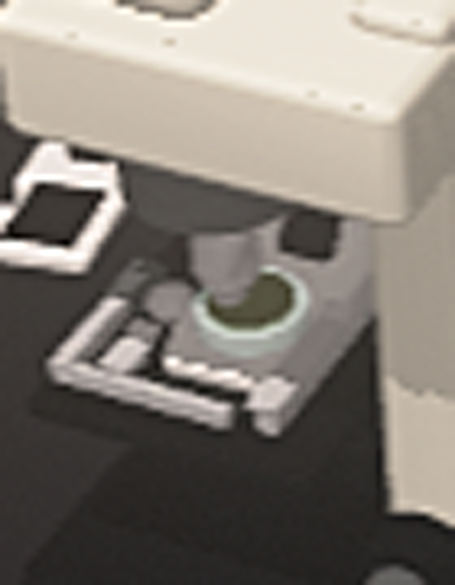

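{"fn": "carry_out", "kwargs": {
  "steps": [
    {"fingers": 0.005,"turn": 0,"linear": [0.003,0.0004,0]},
    {"fingers": 0.005,"turn": 0,"linear": [0.003,0.0004,0]},
    {"fingers": 0.005,"turn": 0,"linear": [0,0,0]}
  ]
}}

```text
clock: 25.1
position: [0.6618, -0.0583, 0.1148]
tool_rot: [[0.852, 0.113, 0.511], [0.094, -0.994, 0.064], [0.515, -0.006, -0.857]]
force: [-3.9, 2.4, 4.7]
grip_width: 0.0229
```

```bash
python3 st.py
```

```text
25.1 [ 0.6618 -0.0583  0.1148] z [ 0.5109  0.0638 -0.8573] y [ 0.1134 -0.9935 -0.0064] tilt 31.0 
j [ 0.065  0.264  0.096  1.935 -0.389  0.448 -0.999] F [-3.9  2.4  4.7] 0.022903739661764295
```

{"fn": "carry_out", "kwargs": {
  "steps": [
    {"fingers": 0.005,"turn": 0,"linear": [0.003,0.0004,0]},
    {"fingers": 0.005,"turn": 0,"linear": [0.002,0.0003,0]},
    {"fingers": 0.005,"turn": 0,"linear": [0,0,0]}
  ]
}}

```text
clock: 25.48
position: [0.6647, -0.0579, 0.1146]
tool_rot: [[0.854, 0.113, 0.508], [0.093, -0.994, 0.064], [0.512, -0.008, -0.859]]
force: [-14.4, 3.0, 13.4]
grip_width: 0.023
```

```bash
python3 st.py
```

```text
25.48 [ 0.6647 -0.0579  0.1146] z [ 0.5082  0.0644 -0.8589] y [ 0.1132 -0.9935 -0.0075] tilt 30.8 
j [ 0.061  0.271  0.099  1.925 -0.386  0.455 -1.004] F [-14.4   3.   13.4] 0.023034875794470465
```

Run:
```python
from h import *
b=bot.capture('scene');cv2.imwrite('pics/s18.png',cv2.resize(b[200:290,190:260],None,fx=6.5,fy=6.5,interpolation=cv2.INTER_CUBIC))
```

View pics/s18.png

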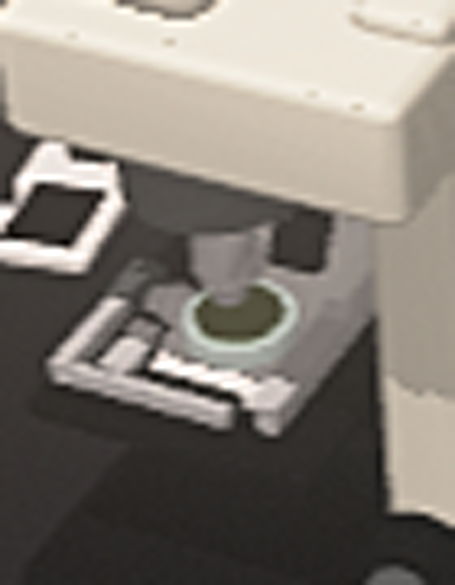

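Run:
```python
from car import *
def st(u,v,z):
    p=plane('scene',(190+u/6.5,200+v/6.5),z);return p.round(4),'x %.4f y %.4f'%(p[:2]@Tv-.703,p[:2]@Nv+.1318-.0014)
print('dish green',st(240,313,.132),'front edge top L',st(290,388,.126),'R',st(160,357,.126),'bar top inner',st(235,402,.128),st(75,352,.128))
```

```text
dish green (array([ 0.7056, -0.0545,  0.132 ]), 'x -0.0077 y -0.0016') front edge top L (array([ 0.7298, -0.0131,  0.126 ]), 'x 0.0209 y 0.0369') R (array([ 0.7392, -0.0715,  0.126 ]), 'x 0.0238 y -0.0222') bar top inner (array([ 0.7496, -0.0261,  0.128 ]), 'x 0.0392 y 0.0218') (array([ 0.7553, -0.1027,  0.128 ]), 'x 0.0364 y -0.0549')
```

{"fn": "carry_out", "kwargs": {
  "steps": [
    {"fingers": 0.005,"turn": 0,"linear": [0,0,0.001]},
    {"fingers": 0.005,"turn": 0,"linear": [0.002,0.0002,0]},
    {"fingers": 0.005,"turn": 0,"linear": [0,0,0]}
  ]
}}

```text
clock: 25.9
position: [0.665, -0.0579, 0.1145]
tool_rot: [[0.855, 0.113, 0.505], [0.093, -0.994, 0.065], [0.509, -0.008, -0.861]]
force: [-19.3, 1.5, 14.8]
grip_width: 0.023
```

```bash
python3 st.py
python3 - <<'E'
from h import *
b=bot.capture('scene');cv2.imwrite('pics/s19.png',cv2.resize(b[200:290,190:260],None,fx=6.5,fy=6.5,interpolation=cv2.INTER_CUBIC))
c=bot.get_calibration('wrist');b=bot.capture('wrist');cv2.imwrite('pics/w19.png',b)
E
```

```text
25.9 [ 0.665  -0.0579  0.1145] z [ 0.5053  0.0648 -0.8605] y [ 0.1133 -0.9935 -0.0083] tilt 30.6 
j [ 0.059  0.272  0.101  1.92  -0.383  0.46  -1.008] F [-19.3   1.5  14.8] 0.023031314865311073
```

View pics/s19.png

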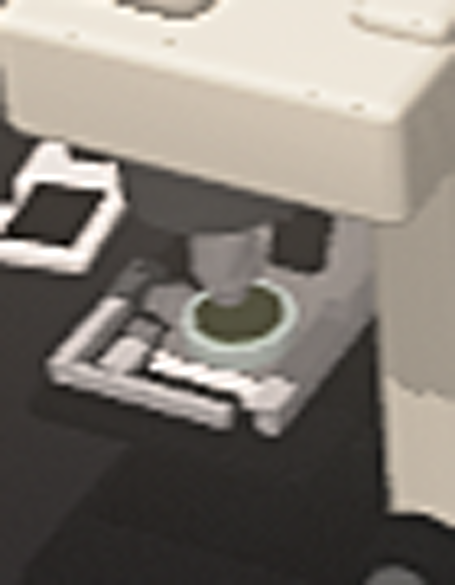

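View pics/w19.png

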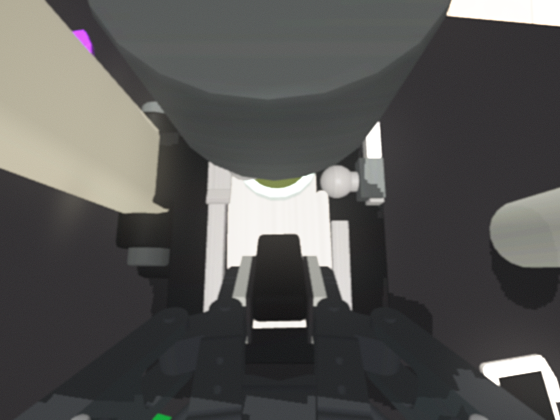

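Run:
```python
import cv2
b=cv2.imread('pics/w19.png');cv2.imwrite('pics/c19.png',cv2.resize(b[140:260,190:400],None,fx=3.7,fy=4.8,interpolation=cv2.INTER_CUBIC))
```

```text
(no output)
```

View pics/c19.png

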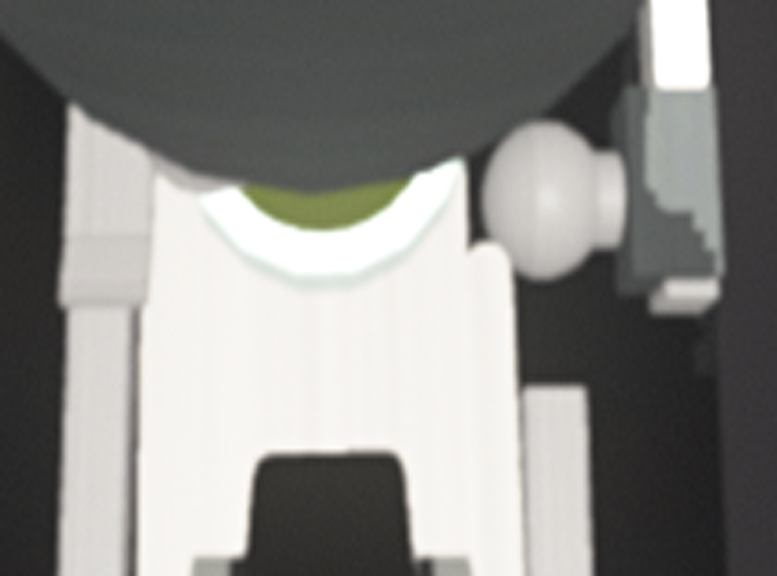

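The ball sits in the notch: in the crop its edge is inside the plate's right edge, just ahead of the notch's rear corner. The push is now solid at about 19 N, which is the end stop. I'll ease off, open and withdraw along the tool axis.

{"fn": "carry_out", "kwargs": {
  "steps": [
    {"fingers": 0.005,"turn": 0,"linear": [-0.0005,0,0]},
    {"fingers": 0.045,"turn": 0,"linear": [0,0,0]},
    {"fingers": 0.045,"turn": 0,"linear": [0,0,0]},
    {"fingers": 0.045,"turn": 0,"linear": [0,0,0]},
    {"fingers": 0.045,"turn": 0,"linear": [0,0,0]}
  ]
}}

```text
clock: 26.62
position: [0.6684, -0.0587, 0.1152]
tool_rot: [[0.852, 0.112, 0.511], [0.093, -0.994, 0.062], [0.515, -0.005, -0.857]]
force: [0.4, 0.7, -0.7]
grip_width: 0.045
```

```bash
python3 st.py
python3 - <<'E'
from h import *
b=bot.capture('wrist');cv2.imwrite('pics/c20.png',cv2.resize(b[130:340,190:400],None,fx=2.8,fy=2.8,interpolation=cv2.INTER_CUBIC))
E
```

```text
26.62 [ 0.6684 -0.0587  0.1152] z [ 0.5108  0.0621 -0.8574] y [ 0.112  -0.9937 -0.0052] tilt 31.0 
j [ 0.059  0.275  0.1    1.918 -0.384  0.453 -1.007] F [ 0.4  0.7 -0.7] 0.04499165129114479
```

View pics/c20.png

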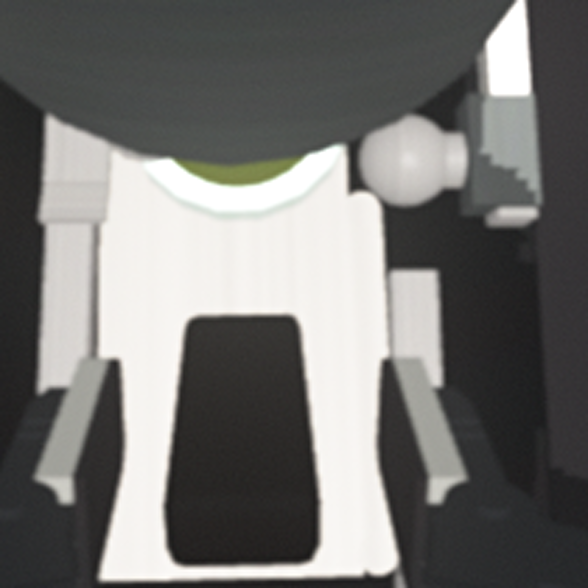

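{"fn": "carry_out", "kwargs": {
  "steps": [
    {"fingers": 0.045,"turn": 0,"linear": [-0.01,-0.001,0.016]},
    {"fingers": 0.045,"turn": 0,"linear": [-0.02,-0.002,0.03]},
    {"fingers": 0.045,"turn": 0,"linear": [-0.02,-0.002,0.03]},
    {"fingers": 0.045,"turn": 0,"linear": [-0.03,-0.003,0.02]},
    {"fingers": 0.045,"turn": 0,"linear": [-0.04,-0.004,0]},
    {"fingers": 0.045,"turn": 0,"linear": [0,0,0]}
  ]
}}

```text
clock: 27.42
position: [0.546, -0.0711, 0.2112]
tool_rot: [[0.853, 0.111, 0.51], [0.092, -0.994, 0.062], [0.514, -0.006, -0.858]]
force: [0.1, -0.8, -0.4]
grip_width: 0.0449
```

```bash
python3 st.py
python3 - <<'E'
from car import *
import pickle
c=bot.get_calibration('wrist');b=bot.capture('wrist');cv2.imwrite('pics/w21.png',b);pickle.dump(c,open('w21.pkl','wb'))
s=bot.capture('scene');cv2.imwrite('pics/scene21.png',s);cv2.imwrite('pics/s21.png',cv2.resize(s[200:290,190:260],None,fx=6.5,fy=6.5,interpolation=cv2.INTER_CUBIC))
E
```

```text
27.43 [ 0.546  -0.0711  0.2112] z [ 0.5105  0.0622 -0.8576] y [ 0.1108 -0.9938 -0.0061] tilt 30.9 
j [ 0.054 -0.074  0.164  2.046 -0.261  0.672 -1.077] F [ 0.1 -0.8 -0.4] 0.0449328228198969
```

View pics/w21.png

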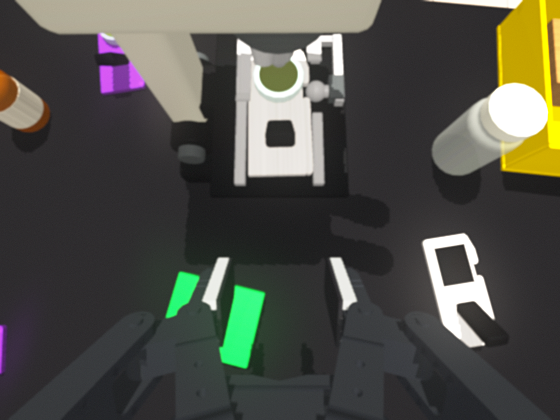

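View pics/scene21.png

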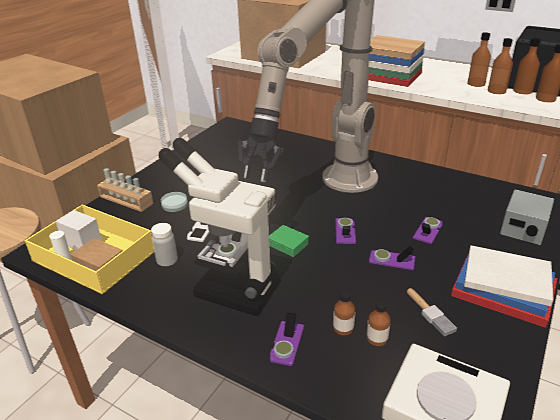

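View pics/s21.png

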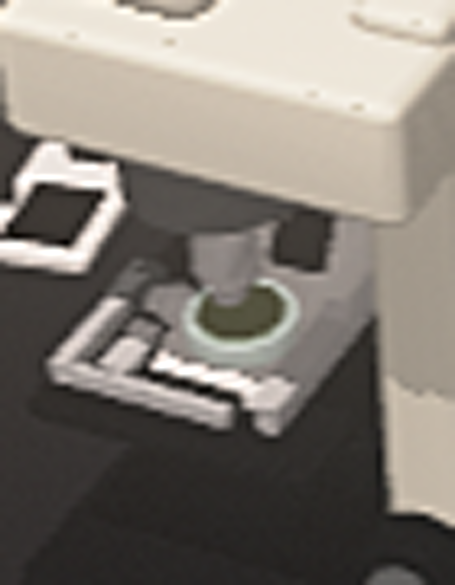

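Run:
```python
from car import *
import pickle
c=pickle.load(open('w21.pkl','rb'));b=cv2.imread('pics/w21.png')
cv2.imwrite('pics/c21.png',cv2.resize(b[25:190,215:355],None,fx=5,fy=3.6,interpolation=cv2.INTER_CUBIC))
```

```text
(no output)
```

View pics/c21.png

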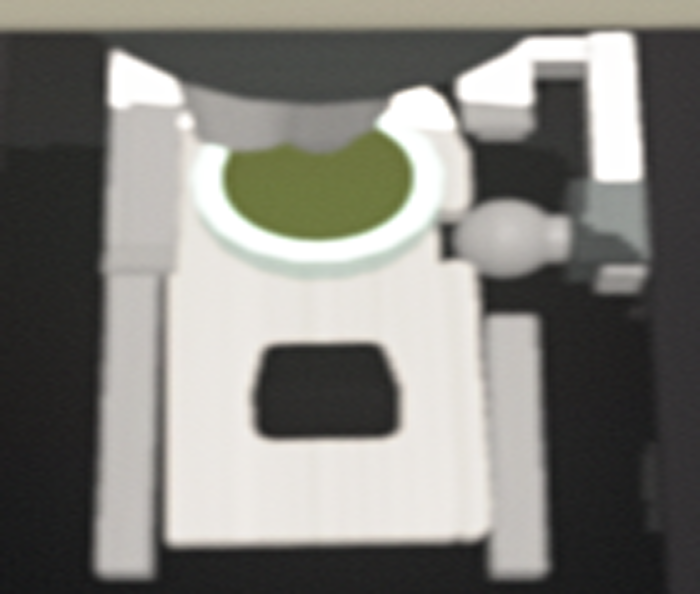

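Run:
```python
from car import *
import pickle
c=pickle.load(open('w21.pkl','rb'))
f=lambda x,y,z:(lambda p:(round(p[:2]@Tv-.703,4),round(p[:2]@Nv+.1318-.0014,4)))(plane('wrist',(215+(x+.5)/5-.5,25+(y+.5)/3.6-.5),z,c))
print('rear edge',f(330,545,.126),'rear L',f(168,548,.126),'rear R',f(490,540,.126),'notch rear',f(470,262,.126),'notch front',f(450,222,.126),'ball',f(500,238,.123),'dish',f(318,180,.138),'rail ends',f(125,575,.128),f(520,575,.128),'lip L',f(140,262,.13))
```

```text
rear edge (np.float64(-0.1017), np.float64(-0.0017)) rear L (np.float64(-0.1024), np.float64(0.0282)) rear R (np.float64(-0.1004), np.float64(-0.0313)) notch rear (np.float64(-0.0221), np.float64(-0.0291)) notch front (np.float64(-0.0101), np.float64(-0.0254)) ball (np.float64(-0.0131), np.float64(-0.0354)) dish (np.float64(-0.0053), np.float64(0.0004)) rail ends (np.float64(-0.1101), np.float64(0.0357)) (np.float64(-0.1103), np.float64(-0.0363)) lip L (np.float64(-0.0242), np.float64(0.0347))
```

All consistent: the dish is at about x −6 mm, y 0 to −2 mm, the ball is in the notch, and the gripper is clear. Handing in.

Run:
```python
from bench import bot
print(bot.finish_job())
```

```text
the job is handed in; nothing more can be done
None
```

The dish carrier is in the microscope with the catch in its notch, and the job was handed in at about 27.5 s of the 67 s allowed. `finish_job` reports no verdict, so the checks below are mine.

**How it went:**
- **Tilt:** the move rows can only shift and turn about z. I got a lean-back of about 31° by driving the arm against its joint limits in free space.
- **Grasp:** I picked the white carrier with the round dish. The first grasp closed on nothing because the real fingertips are about 37 mm short of the reported TCP. I found this from the two fixed cameras and corrected for it.
- **Placing:** I set the carrier flat between the rails, let go, squared the tool and regripped.
- **Sliding in:** pushing took 3–5 N most of the way. It then stopped solid at about 19 N, which I took to be the end stop. I eased off, opened and withdrew.

**Last checks:**
- **Position:** the dish centre is about 5–7 mm before the objective axis and 0–2 mm across, inside the limits.
- **Catch:** the ball sits in the notch in the close view.
- **Robot and bench:** the gripper is clear with only noise-level force. In the last views the spare and the other things look unmoved; I judged that by eye.

**Did not fully agree:**
- **Yaw:** the rear edge gave a yaw error of about 2°, probably pixel noise and below the 4.5° limit.
- **Front gap:** the scene view shows a dark gap of roughly 12 mm between the carrier's front and the bar beyond it. I took it to be the rubber stop, because the notch and ball line up.
- **Click:** I did not see a separate force peak for the catch clicking in.

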